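# Make up two clay water sets

## Robot

A 6-joint arm with a two-finger parallel gripper is mounted at the origin on the work surface. World frame = base frame: x ahead of the robot, y to its left, z up, the work surface at z = 0. Lengths are in m, angles in degrees, forces in N, time in s.
With the tool pointing down it reaches from about 0.35 to 0.875 m from the base axis. Payload 4.2 kg.
Tool frame: the origin (TCP) lies between the finger pads; the fingertips stand 17 mm ahead of it and the grasp point (between the pads) lies 2 mm behind it; z points along the fingers, y is the direction in which the jaws open and shut (so a half turn about z gives the same grasp; the last joint's range is limited). The gripper opens to 87 mm and grips with 3 to 60 N. Pads are 19 mm wide; open, the fingers measure 117 mm over their backs; the gripper's body (75 mm by 190 mm) begins 51 mm behind the grasp point.
Start: joints at [84.718, 22.042, 0.453, 0, -68.411, -14.817], TCP at [0.215, 0.587, 0.24] pointing down, gripper open.
Joint ranges: [-179.83, 179.83], [-69.29, 118.12], [-61.27, 80.66], [-181.25, 117.63], [-171.15, -9.14], [-177.46, 177.46]. Speed limits (degrees/s): [159.86, 159.86, 180, 180, 180, 180].

## Interface

Orientations are given as a 3x3 rotation matrix whose columns are the frame's x, y, z axes.
In Python, from station import r gives the robot as it stands.
- The arm moves only by the shell command python3 -m creep 'ROWS'. ROWS is JSON, a list of rows, each a list of 7 numbers: the opening, from 0 (shut) to 1 (fully open), then the shift along the tool's x, y, z scaled (see below), then the turn, a rotation vector about the tool's x, y, z scaled (see below). A call has 1 to 5 rows; each row is the pose to reach, as a shift and turn from the pose measured when the call began, along the tool's axes at that moment, turning the shorter way round; what a row does not reach only later rows make up. The controller multiplies each number of a shift by 300 mm and each number of a turn by 180 degrees. A row lasts 1/12 s, in which the tool goes at most 41.7 mm and 7.16 degrees, less where a joint would pass 70% of its speed; a pose out of reach is approached as far as the arm can. A call with a number of a shift or a turn outside -1 to 1 is refused whole. A call with a gripper value outside its range is refused whole. The fingers move at their own pace and stop on an object; the grip force is fixed at half the most. Time passes only in rows, so rows that repeat a pose let the fingers close. It gives the time, the measured TCP pose, the force and the opening at its end, in the units of the state.
- r.sense(): the state, without advancing time (a new reading comes with each control period).
- r.capture(name): name is "scene" or "top" or "wrist"; returns the picture (420x560x3 uint8, blue, green, red); there is no depth.
- r.camera_model(name): a dict with "mtx" (3x3 intrinsics, pixels), "R" (3x3) and "t" (3): a world point X has camera coordinates R X + t; the wrist camera has in their place "mount" (4x4, takes a point from camera to tool coordinates, whose origin is the TCP and whose axes are the flange's). Camera axes: x right, y down, z forward; pixel columns grow to the right and rows downward; lengths in m; the calibration is good to about 2 mm. A picture is of the moment at which its call begins: read the wrist's pose just before it. camera_model takes no time and is no camera call.
- r.finish_job(): hands the job in, once; it reports no verdict.
Trained networks look in the newest picture that a camera, given by its name, has taken for a name from the list of things; names that differ only in an ending like _2 or _b are one class to them, and where a whole thing is asked for, a point or a joint stands for the part that bears it (a point fixed in the world has none). Each returns a list of dicts, best first, with "score" (0 to 1); they miss things now and then, are a little off and sometimes report something else, mostly with a low value. They report only what shows in the picture. A call takes as long as a camera call.
- r.recognise(camera, target): "rect" ([left, top, right, bottom] as shares, 0 to 1, of the picture: columns of its width, rows of its height, round what is visible of it).
- r.outline_of(camera, target): "pixels" (420x560 bool, what is visible of it) and "rect" ([left, top, right, bottom] as shares, 0 to 1, of the picture: columns of its width, rows of its height, round what is visible of it).
The state is a dict: "time_s": time; "joints": joint angles; "joint_velocities": joint speeds; "effort": joint torques, N m; "tcp_pos": TCP position; "ee_rot": TCP orientation; "wrist_force": force on the tool from outside, world axes, zero at the start; "moment": the same for the moment, N m; "gripper_width": opening from 0.0 (shut) to 1.0 (fully open).
Only numpy, scipy, OpenCV 4.12 (cv2) and the standard library are available. Lean on these libraries where they do the work, as an engineer would, in place of code of your own. Each camera call takes 0.05 s, during which the arm holds its last target.

## Task

Make up the two terracotta water sets, the large one and the small one, each from the bottom up: first stand the carafe in the saucer of its own size, then put the cup of its own size, mouth down, over the carafe's neck so that it sits level on the shoulder. Fired clay chips, so set every piece down gently, and leave the white bowl, the wooden rib, the loop tool and the brush where they lie.

Things in the scene. Friction and masses are not known exactly. Their poses are not given: they have to be found in the camera images.
- saucer_large: Large round terracotta saucer lying on the table: 128 mm across outside, with a flat well 108 mm across inside an upright rim 10 mm thick and 18 mm high; the well's floor is 6 mm above the table. Origin: centre of its underside. It is round about its own z axis (up).
- saucer_small: Small round terracotta saucer lying on the table: 98 mm across outside, well 78 mm across, rim 10 mm thick and 18 mm high, floor 6 mm above the table. Origin: centre of its underside. It is round about its own z axis (up).
- carafe_large: Large terracotta carafe standing upright, 170 mm tall, about 0.5 kg: foot 84 mm across, belly 110 mm across at 50 mm up, drawn in to a flat shoulder 72 mm across at 118 mm up, from which a straight neck 40 mm across rises to the open mouth at 170 mm. Taken by the neck. Origin: centre of its underside. It is round about its own z axis (up).
- carafe_small: Small terracotta carafe standing upright, 128 mm tall, about 0.25 kg: foot 54 mm across, belly 82 mm across at 36 mm up, drawn in to a flat shoulder 56 mm across at 88 mm up, from which a straight neck 22 mm across rises to the open mouth at 128 mm. Taken by the neck. Origin: centre of its underside. It is round about its own z axis (up).
- cup_large: Large terracotta cup without a handle, a straight cylinder standing mouth down on the table, its closed bottom upward: 66 mm across outside, 56 mm inside, 76 mm tall, 70 mm deep inside, about 0.14 kg. Origin: centre of its mouth (now at table height). It is round about its own z axis (up).
- cup_small: Small terracotta cup without a handle, a straight cylinder standing mouth down on the table, its closed bottom upward: 48 mm across outside, 38 mm inside, 58 mm tall, 52 mm deep inside, about 0.08 kg. Origin: centre of its mouth (now at table height). It is round about its own z axis (up).
- bowl: Empty white glazed bowl, 94 mm across the rim, 44 mm high; a bystander, to be left alone. Origin: centre of its underside.
- rib: Flat wooden potter's rib with rounded ends, 89 x 44 x 6 mm, lying on the table; a bystander, to be left alone. Origin: centre of its underside, x along its length.
- loop_tool: Trimming tool with a wooden handle and a steel wire loop, 175 mm long, up to 30 mm wide and 16 mm high, lying on the table; a bystander, to be left alone. Origin: under the middle of its 120 mm handle, within 10 mm; x points towards the loop.
- brush: Flat paint brush 170 mm long, under 25 mm high, lying on the table; a bystander, to be left alone. Origin: underside, near its middle; x points from the handle towards the bristles.

How it is judged:
By the outcome, as a careful person would: the job done as asked, in the order asked, and still so for the second after the job is handed in, with the robot touching nothing.
It also fails if it takes over 128 s, if anything falls off the work surface, if the arm or the gripper's body presses on something with over 40 N, if the wrist force passes 120 N, or if a joint passes its speed limit or range.

## Working session

There is one attempt and no reset: what is moved stays moved. The work goes in short steps, Python scripts to look and compute and a shell command to move; the robot and the scene stay as the last step left them, time stands still between calls to the robot, and variables do not carry over. Pictures are saved under pics/ and viewed, and the job is handed in when it is done.

```bash
ls; mkdir -p pics
python3 - <<'E'
from station import r
import cv2
s=r.sense();print({k:s[k] for k in('time_s','tcp_pos','ee_rot','wrist_force','gripper_width')})
for c in('scene','top','wrist'):
    cv2.imwrite(f'pics/{c}0.png',r.capture(c)); print(c,r.camera_model(c))
E
```

```text
pics
{'time_s': 0.0, 'tcp_pos': array([0.21455104, 0.58641651, 0.23844299]), 'ee_rot': array([[ 9.39042031e-01, -3.43801718e-01, -6.65619620e-04],
       [-3.43802346e-01, -9.39039624e-01, -2.12852268e-03],
       [ 1.06746556e-04,  2.22761385e-03, -9.99997513e-01]]), 'wrist_force': array([-0.10010551, -0.36420474, -0.1899418 ]), 'gripper_width': 0.9980270858396956}
scene {'mtx': array([[427.18403732,   0.        , 283.02248937],
       [  0.        , 427.18403732, 213.20007336],
       [  0.        ,   0.        ,   1.        ]]), 'R': array([[ 0.03291737,  0.99932076, -0.01656694],
       [ 0.69527245, -0.03480364, -0.71790315],
       [-0.71799211,  0.01211294, -0.69594584]]), 't': array([-0.02329499, -0.38893133,  1.36119848])}
top {'mtx': array([[398.29790559,   0.        , 278.49152759],
       [  0.        , 398.29790559, 206.90174098],
       [  0.        ,   0.        ,   1.        ]]), 'R': array([[-0.01566368, -0.99982311, -0.01041184],
       [-0.99348188,  0.01673852, -0.11275449],
       [ 0.11290882,  0.00857783, -0.99356833]]), 't': array([0.0198208 , 0.58000344, 0.8706465 ])}
wrist {'mtx': array([[303.94134535,   0.        , 281.21457863],
       [  0.        , 303.94134535, 213.31794979],
       [  0.        ,   0.        ,   1.        ]]), 'mount': array([[-1.79902782e-03, -9.57032363e-01, -2.89975551e-01,
         8.00668117e-02],
       [ 9.99997545e-01, -1.34656312e-03, -1.75986878e-03,
         3.62293563e-04],
       [ 1.29378099e-03, -2.89978005e-01,  9.57032436e-01,
        -1.44800330e-01],
       [ 0.00000000e+00,  0.00000000e+00,  0.00000000e+00,
         1.00000000e+00]])}
```

View pics/top0.png

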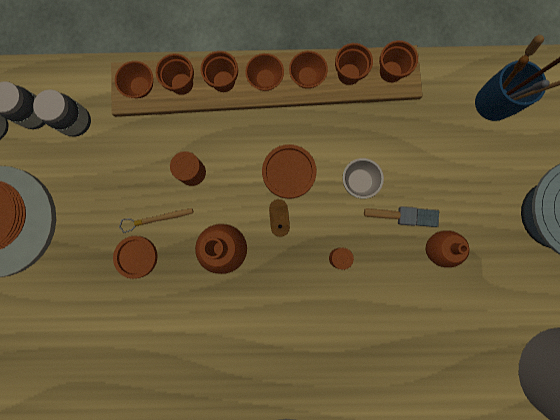

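View pics/scene0.png

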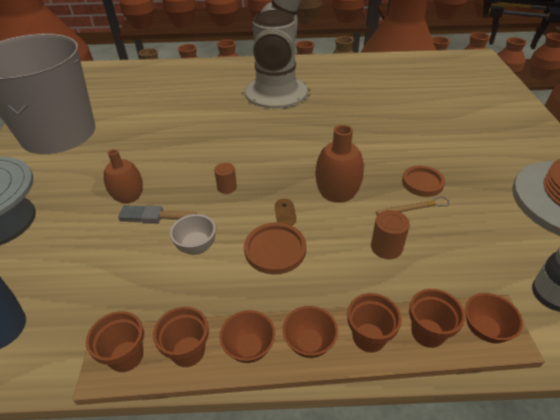

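View pics/wrist0.png

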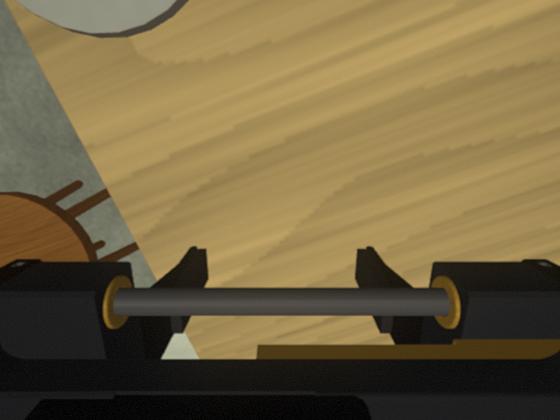

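```bash
cat > h.py <<'E'
from station import r
import numpy as np, cv2
from scipy.optimize import least_squares
P={'saucer_large':[(.064,0),(.064,.018)],'saucer_small':[(.049,0),(.049,.018)],
'carafe_large':[(.042,0),(.055,.05),(.036,.118),(.02,.118),(.02,.170)],
'carafe_small':[(.027,0),(.041,.036),(.028,.088),(.011,.088),(.011,.128)],
'cup_large':[(.033,0),(.033,.076)],'cup_small':[(.024,0),(.024,.058)],'bowl':[(.025,0),(.047,.044)]}
a=np.linspace(0,2*np.pi,90)
def pts(n): return np.concatenate([np.c_[q*np.cos(a),q*np.sin(a),0*a+z] for q,z in P[n]])
def cam(c,s=None):
    m=r.camera_model(c)
    if c!='wrist': return m['mtx'],m['R'],m['t']
    M=m['mount'];Rw=s['ee_rot']@M[:3,:3];tw=s['ee_rot']@M[:3,3]+s['tcp_pos']
    return m['mtx'],Rw.T,-Rw.T@tw
def proj(C,X):
    K,R,t=C;p=(X@R.T+t)@K.T;return p[:,:2]/p[:,2:]
def pix(C,u,v,z):
    K,R,t=C;d=R.T@np.linalg.solve(K,[u,v,1]);o=-R.T@t;return o+d*(z-o[2])/d[2]
def box(p): return np.r_[p.min(0),p.max(0)]
def fit(n,C,b,x0,z0=0):
    # C list of cams, b list of boxes
    f=lambda q:np.concatenate([box(proj(c,pts(n)+[q[0],q[1],z0]))-bb for c,bb in zip(C,b)])
    s=least_squares(f,x0,loss='soft_l1');return s.x,f(s.x)
def mbox(m):
    k,l,st,_=cv2.connectedComponentsWithStats(m.astype(np.uint8))
    i=1+st[1:,4].argmax();x,y,w,h=st[i,:4];return np.array([x,y,x+w,y+h],float)
def tool(dw,s=None):
    s=s or r.sense();return s['ee_rot'].T@np.array(dw)/.3
E
python3 - <<'E'
from h import *
C={c:cam(c) for c in('top','scene')}
r.capture('top');r.capture('scene')
for n in P:
    B={}
    for c in C:
        o=r.outline_of(c,n)
        print(n,c,[(round(d['score'],2),(np.array(d['rect'])*[560,420,560,420]).round()) for d in o[:2]])
        if o:B[c]=mbox(o[0]['pixels'])
    for cs in (['top'],['scene'],['top','scene']):
        if all(c in B for c in cs):
            x0=pix(C[cs[0]],*(B[cs[0]][:2]+B[cs[0]][2:])/2,.03)[:2]
            x,e=fit(n,[C[c] for c in cs],[B[c] for c in cs],x0);print('  ',cs,x.round(4),e.round(1))
print(r.sense()['time_s'])
E
```

```text
saucer_large top [(0.75, array([261., 147., 317., 200.]))]
saucer_large scene [(0.79, array([241., 224., 307., 276.])), (0.37, array([272., 200., 298., 228.]))]
   ['top'] [ 0.6674 -0.0153] [-0.5 -0.5  0.5  0.5]
   ['scene'] [ 0.6686 -0.0127] [ 0.5  0.  -0.5  0. ]
   ['top', 'scene'] [ 0.668  -0.0138] [-1.1 -0.8 -0.2  0.3 -0.1 -0.1 -1.1 -0.2]
saucer_small top [(0.9, array([112., 234., 156., 278.])), (0.74, array([267., 198., 289., 236.]))]
saucer_small scene [(0.6, array([402., 170., 447., 197.]))]
   ['top'] [0.4739 0.3415] [-0.1 -1.2  0.1  1.1]
   ['scene'] [0.4752 0.3431] [-1.1 -0.7  1.   0.5]
   ['top', 'scene'] [0.4747 0.342 ] [-0.3 -1.5 -0.1  0.7 -1.6 -0.9  0.5  0.4]
carafe_large top [(0.61, array([111., 235., 159., 277.])), (0.58, array([195., 223., 246., 273.]))]
carafe_large scene [(0.79, array([314., 127., 363., 201.])), (0.35, array([381., 200., 435., 213.]))]
   ['top'] [0.4757 0.3084] [-1.4 -5.5 11.3  2.8]
   ['scene'] [0.4917 0.1367] [ 0.2 -0.4 -0.2  0.3]
   ['top', 'scene'] [0.4808 0.3022] [ 1.9 -7.9 14.   0.3 71.2 -5.6 71.2 -5.3]
carafe_small top [(0.58, array([425., 
[... 609 characters left out ...]
p', 'scene'] [0.6706 0.2151] [-0.8 -0.4 -0.1 -0.1 -0.7 -1.7 -0.1  0.4]
cup_small top [(0.59, array([327., 246., 355., 270.]))]
cup_small scene [(0.93, array([218., 162., 239., 195.]))]
   ['top'] [ 0.4635 -0.1281] [-0.1 -0.1  0.1  0.1]
   ['scene'] [ 0.4672 -0.1251] [-0.6 -1.2  0.6  0.9]
   ['top', 'scene'] [ 0.464 -0.127] [-0.6 -0.3 -0.4 -0.  -1.3 -2.  -0.1  0.1]
bowl top [(0.85, array([343., 157., 384., 201.]))]
bowl scene [(0.95, array([169., 216., 215., 255.])), (0.47, array([372., 209., 411., 261.]))]
   ['top'] [ 0.6416 -0.1823] [-0.4 -0.6  0.4  0.5]
   ['scene'] [ 0.6484 -0.178 ] [-1.   0.   1.  -0.1]
   ['top', 'scene'] [ 0.6437 -0.1807] [-1.2 -1.4 -0.4 -0.4 -1.9 -1.5 -0.1 -1.8]
0.95
```

Run:
```python
from h import *
C=[cam('top'),cam('scene')]
x,e=fit('carafe_large',C,[np.array([195,223,247,274.]),np.array([314,127,363,201.])],[.49,.137]);print(x,e.round(1))
x,e=fit('carafe_large',C[:1],[np.array([195,223,247,274.])],[.49,.137]);print(x,e.round(1))
print(tool([.492-.2146,.139-.5864,.035]))
```

```text
[0.48845637 0.13606355] [ 2.1  0.5 -0.  -0.3  0.9 -3.2  0.2  1.4]
[0.48859862 0.13832913] [ 1.1  0.4 -1.1 -0.4]
[ 1.38086386  1.08272979 -0.11664424]
```

```bash
python3 -m creep '[[1,0.14,0.11,-0.02,0,0,-0.037],[1,0.25,0.2,-0.04,0,0,-0.074],[1,0.35,0.28,-0.06,0,0,-0.1117],[1,0.46,0.36,-0.08,0,0,-0.1117],[1,0.55,0.43,-0.1,0,0,-0.1117]]'
```

```text
time_s: 1.37
tcp_pos: [0.3242, 0.4101, 0.2693]
ee_rot: [[1.0, 0.001, 0.0], [0.001, -1.0, 0.0], [0.0, -0.0, -1.0]]
wrist_force: [1.3, 0.6, -0.6]
gripper_width: 1.002
```

```bash
python3 -m creep '[[1,0.55,0.91,0,0,0,0],[1,0.55,0.91,0,0,0,0],[1,0.55,0.91,0,0,0,0],[1,0.55,0.91,0,0,0,0],[1,0.55,0.91,0,0,0,0]]'
```

```text
time_s: 1.78
tcp_pos: [0.4319, 0.2316, 0.2697]
ee_rot: [[1.0, 0.002, 0.001], [0.002, -1.0, 0.001], [0.001, -0.001, -1.0]]
wrist_force: [0.4, 0.1, 0.5]
gripper_width: 0.999
```

```bash
python3 -m creep '[[1,0.22,0.35,0,0,0,0],[1,0.22,0.35,0,0,0,0],[1,0.22,0.35,0,0,0,0],[1,0.22,0.35,0,0,0,0]]'
python3 - <<'E'
from h import *
s=r.sense();print(s['tcp_pos'],s['joints'])
cv2.imwrite('pics/w1.png',r.capture('wrist'))
E
```

```text
time_s: 2.12
tcp_pos: [0.5004, 0.1217, 0.2697]
ee_rot: [[1.0, -0.006, 0.001], [-0.006, -1.0, -0.001], [0.001, 0.001, -1.0]]
wrist_force: [-0.3, 0.6, 0.1]
gripper_width: 0.999
[0.50043544 0.12171956 0.26969751] [ 31.785345     9.99636551 -11.99486662   0.0712645  -67.95832734
  57.86816477]
```

View pics/w1.png

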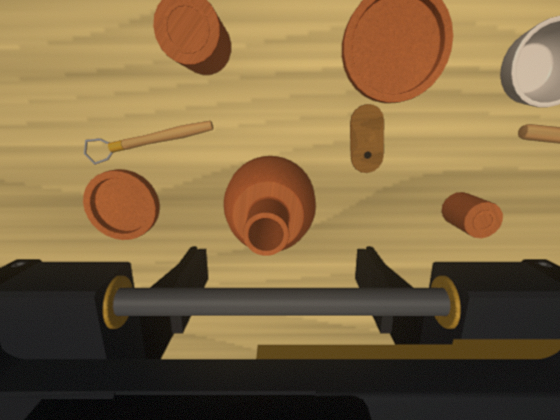

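Run:
```python
from h import *
s=r.sense();C=cam('wrist',s);print(s['tcp_pos'])
for n in('carafe_large',):
    for o in r.outline_of('wrist',n): print(n,o['score'],np.array(o['rect'])*[560,420,560,420])
for z in (.118,.17):print(z,proj(C,np.array([[.489,.138,z],[.492,.137,z]])))
```

```text
[0.49940747 0.12363268 0.26954076]
carafe_large 0.89 [222.992 157.584 316.512 252.21 ]
0.118 [[267.31169787 214.16116013]
 [268.23750898 211.33297239]]
0.17 [[264.5647119  231.87189527]
 [265.6591105  228.55996292]]
```

```bash
cat > look.py <<'E'
import sys
from h import *
s=r.sense();C=cam('wrist',s);im=r.capture('wrist');print(s['time_s'],s['tcp_pos'].round(4))
name=sys.argv[1]
for a_ in sys.argv[2:]:
    n,z,*g=a_.split(',');z=float(z)
    for o in r.outline_of('wrist',n)[:2]:
        b=mbox(o['pixels']);x0=pix(C,*(b[:2]+b[2:])/2,z+.03)[:2]
        x,e=fit(n,[C],[b],x0,z)
        print(n,round(o['score'],2),b,x.round(4),e.round(1))
        if abs(e).max()<12:
            for p in proj(C,pts(n)+[x[0],x[1],z]): cv2.circle(im,tuple(int(q) for q in p),0,(0,255,0),-1)
cv2.imwrite(f'pics/{name}.png',im)
E
python3 look.py w2 carafe_large,0 saucer_large,0 saucer_small,0 cup_large,0 cup_small,0
```

```text
2.2167 [0.4986 0.1252 0.2695]
carafe_large 0.85 [227. 154. 320. 254.] [0.4873 0.1351] [ 1.9 -0.4 -1.9  0.3]
carafe_large 0.33 [ 86. 167. 163. 238.] [0.5011 0.2706] [ -0.9 -24.9  44.5   2.1]
saucer_large 0.69 [345.   0. 459. 102.] [ 0.6461 -0.0194] [ 0.9 -1.5 -0.8 16.2]
saucer_small 0.9 [ 86. 167. 163. 238.] [0.4717 0.3406] [-0.6 -0.4  0.6  0.6]
saucer_small 0.27 [444. 191. 507. 239.] [ 0.4381 -0.1395] [-12.6  -1.5   2.9  20.5]
cup_large 0.86 [158.   0. 235.  73.] [0.6584 0.2141] [-0.4 -0.9  0.6 10. ]
cup_small 0.87 [445. 192. 507. 237.] [ 0.4613 -0.1288] [-1.  -1.3  0.8  1.3]
```

View pics/w2.png

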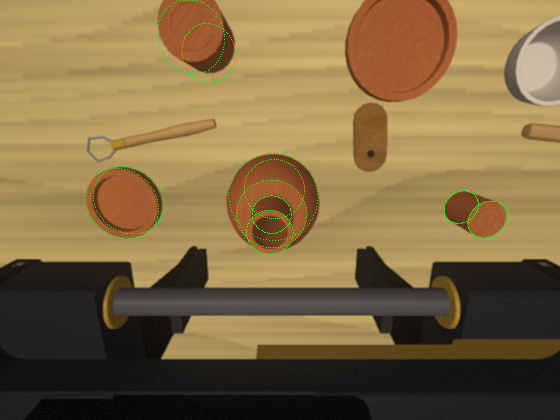

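```bash
python3 -m creep '[[1,-0.035,-0.038,0.0,0,0,0],[1,-0.035,-0.038,0.08,0,0,0],[1,-0.035,-0.038,0.18,0,0,0],[1,-0.035,-0.038,0.2,0,0,0],[1,-0.035,-0.038,0.2,0,0,0]]'; python3 look.py w3 carafe_large,0
```

```text
time_s: 2.93
tcp_pos: [0.4856, 0.1394, 0.2081]
ee_rot: [[1.0, 0.006, -0.003], [0.006, -1.0, -0.002], [-0.003, 0.002, -1.0]]
wrist_force: [-0.4, 0.5, 0.7]
gripper_width: 1.001
2.9333 [0.4856 0.1394 0.2081]
carafe_large 0.64 [230. 146. 343. 274.] [0.4875 0.1337] [ 3.  -0.4 -2.9  0.3]
```

View pics/w3.png

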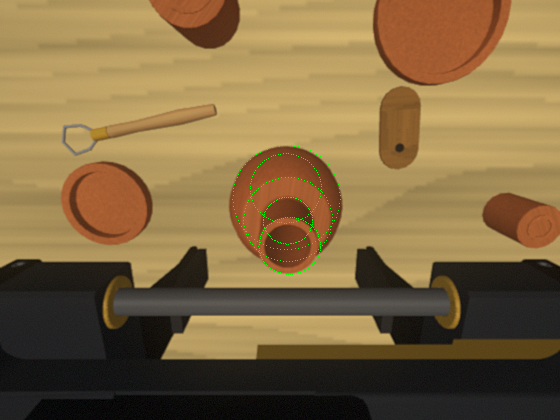

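```bash
python3 -m creep '[[1,0.006,0.015,0.0,0,0,0],[1,0.006,0.015,0.07,0,0,0],[1,0.006,0.015,0.14,0,0,0],[1,0.006,0.015,0.2,0,0,0],[1,0.006,0.015,0.2,0,0,0]]'; python3 look.py w4
```

```text
time_s: 3.45
tcp_pos: [0.4887, 0.1347, 0.1491]
ee_rot: [[1.0, 0.005, -0.001], [0.005, -1.0, -0.001], [-0.001, 0.001, -1.0]]
wrist_force: [-0.8, -0.2, -0.6]
gripper_width: 0.998
3.45 [0.4887 0.1347 0.1491]
```

View pics/w4.png

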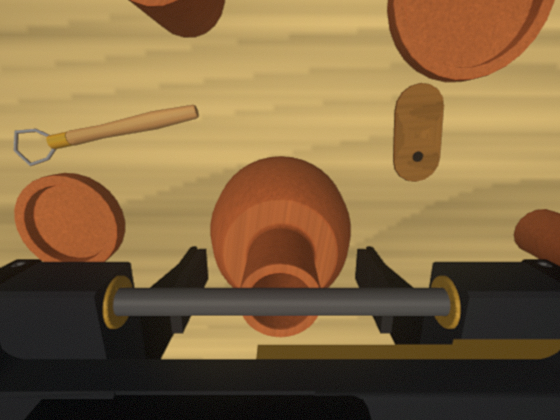

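```bash
python3 -m creep '[[0.3,0,0,0,0,0,0],[0.3,0,0,0,0,0,0],[0.3,0,0,0,0,0,0],[0.3,0,0,0,0,0,0],[0.3,0,0,0,0,0,0]]';python3 -m creep '[[0.3,0,0,0,0,0,0],[0.3,0,0,0,0,0,0],[0.3,0,0,0,0,0,0],[0.3,0,0,0,0,0,0],[0.3,0,0,0,0,0,0]]'
```

```text
time_s: 3.92
tcp_pos: [0.4901, 0.1353, 0.1517]
ee_rot: [[1.0, 0.005, 0.003], [0.005, -1.0, 0.001], [0.003, -0.001, -1.0]]
wrist_force: [0.4, 0.0, 1.3]
gripper_width: 0.703
time_s: 4.33
tcp_pos: [0.4902, 0.1354, 0.1518]
ee_rot: [[1.0, 0.005, 0.003], [0.005, -1.0, 0.001], [0.003, -0.001, -1.0]]
wrist_force: [-0.5, -0.4, 2.5]
gripper_width: 0.454
```

```bash
python3 -m creep '[[0.2,0,0,0,0,0,0],[0.2,0,0,0,0,0,0],[0.2,0,0,0,0,0,0]]';python3 -m creep '[[0.2,0,0,-0.03,0,0,0],[0.2,0,0,-0.1,0,0,0],[0.2,0,0,-0.2,0,0,0],[0.2,0,0,-0.25,0,0,0],[0.2,0,0,-0.25,0,0,0]]'; python3 look.py w5 saucer_large,0
```

```text
time_s: 4.58
tcp_pos: [0.4901, 0.1354, 0.1518]
ee_rot: [[1.0, 0.005, 0.003], [0.005, -1.0, 0.001], [0.003, -0.001, -1.0]]
wrist_force: [0.1, -0.3, 0.6]
gripper_width: 0.455
time_s: 5.0
tcp_pos: [0.4915, 0.1361, 0.2302]
ee_rot: [[1.0, 0.006, 0.009], [0.006, -1.0, 0.004], [0.009, -0.004, -1.0]]
wrist_force: [1.1, -0.2, -4.0]
gripper_width: 0.452
5.0 [0.4915 0.1361 0.2302]
saucer_large 0.64 [365.   0. 492.  96.] [ 0.6294 -0.0223] [ 1.  -1.7 -0.8 33.2]
```

View pics/w5.png

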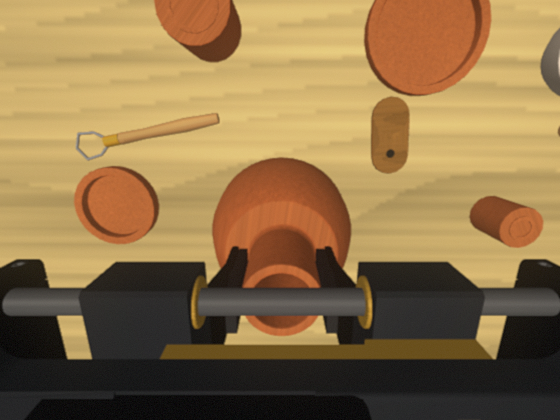

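```bash
python3 -m creep '[[0.2,0.06,0.1,0,0,0,0],[0.2,0.13,0.22,0,0,0,0],[0.2,0.2,0.34,0,0,0,0],[0.2,0.26,0.45,0,0,0,0],[0.2,0.28,0.5,0,0,0,0]]';python3 -m creep '[[0.2,0,0,0,0,0,0],[0.2,0,0,0,0,0,0],[0.2,0,0,0,0,0,0]]'; python3 look.py w6 saucer_large,0
```

```text
time_s: 5.52
tcp_pos: [0.5742, -0.018, 0.2226]
ee_rot: [[1.0, 0.001, -0.004], [0.001, -1.0, -0.001], [-0.004, 0.001, -1.0]]
wrist_force: [0.0, 1.6, -4.2]
gripper_width: 0.448
time_s: 5.77
tcp_pos: [0.5727, -0.0179, 0.2202]
ee_rot: [[1.0, 0.001, -0.009], [0.001, -1.0, -0.001], [-0.009, 0.001, -1.0]]
wrist_force: [0.4, 0.8, -5.3]
gripper_width: 0.451
5.7667 [ 0.5727 -0.0179  0.2202]
saucer_large 0.55 [220.  41. 339. 163.] [ 0.6658 -0.0162] [-0.1 -1.1  0.1  3.3]
```

View pics/w6.png

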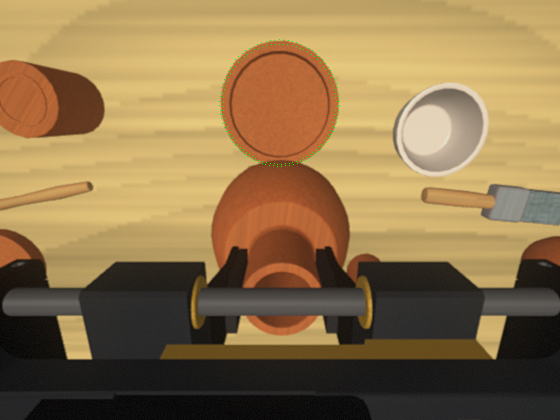

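```bash
python3 -m creep '[[0.2,0.1,-0.003,0,0,0.003,0],[0.2,0.2,-0.003,0,0,0.003,0],[0.2,0.29,-0.003,0,0,0.003,0],[0.2,0.32,-0.003,0,0,0.003,0],[0.2,0.32,-0.003,0,0,0.003,0]]';python3 -m creep '[[0.2,0,0,0,0,0,0],[0.2,0,0,0,0,0,0]]'; python3 look.py w7
```

```text
time_s: 6.28
tcp_pos: [0.6711, -0.0142, 0.2201]
ee_rot: [[1.0, 0.004, 0.004], [0.004, -1.0, -0.0], [0.004, 0.0, -1.0]]
wrist_force: [-0.2, 0.7, -4.6]
gripper_width: 0.456
time_s: 6.45
tcp_pos: [0.6703, -0.0131, 0.2196]
ee_rot: [[1.0, 0.006, 0.003], [0.006, -1.0, -0.0], [0.003, 0.0, -1.0]]
wrist_force: [-0.1, 0.7, -5.1]
gripper_width: 0.452
6.45 [ 0.6703 -0.0131  0.2196]
```

View pics/w7.png

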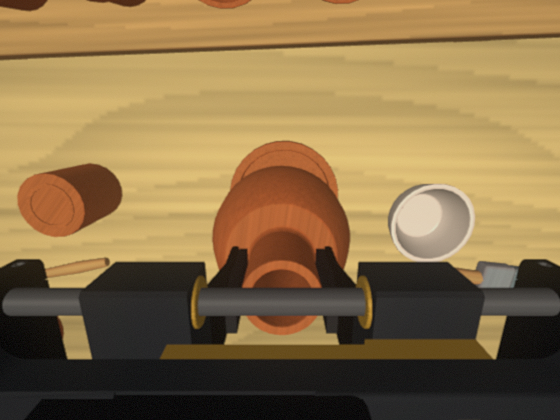

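```bash
python3 -m creep '[[0.2,-0.004,0.008,0.04,0,0.001,0],[0.2,-0.004,0.008,0.08,0,0.001,0],[0.2,-0.004,0.008,0.11,0,0.001,0],[0.2,-0.004,0.008,0.13,0,0.001,0],[0.2,-0.004,0.008,0.13,0,0.001,0]]';python3 -m creep '[[0.2,0,0,0,0,0,0],[0.2,0,0,0,0,0,0]]'
python3 - <<'E'
from h import *
a=r.capture('top')[120:230,220:360];b=r.capture('scene')[150:300,200:350]
cv2.imwrite('pics/c1.png',np.hstack([cv2.resize(a,(500,393)),cv2.resize(b,(393,393))])[:,:800])
E
```

```text
time_s: 6.92
tcp_pos: [0.6678, -0.0157, 0.1795]
ee_rot: [[1.0, 0.006, 0.003], [0.006, -1.0, -0.001], [0.003, 0.001, -1.0]]
wrist_force: [-0.5, -0.2, -5.8]
gripper_width: 0.453
time_s: 7.08
tcp_pos: [0.668, -0.0157, 0.18]
ee_rot: [[1.0, 0.006, 0.004], [0.006, -1.0, -0.001], [0.004, 0.001, -1.0]]
wrist_force: [0.2, -0.0, -5.2]
gripper_width: 0.45
```

View pics/c1.png

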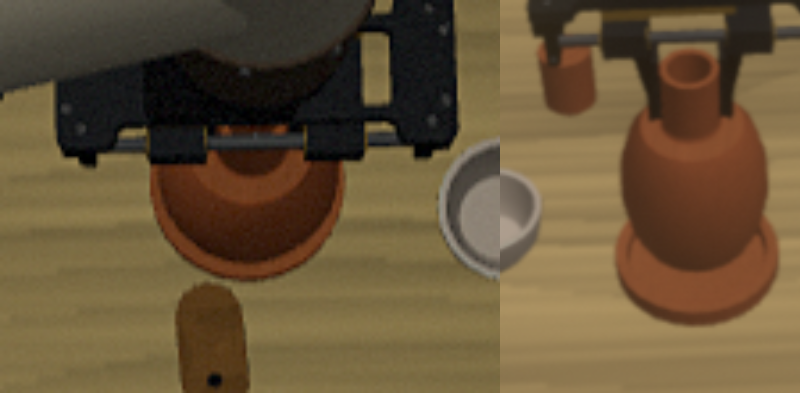

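```bash
python3 -m creep '[[0.2,0.002,0,0.02,0,-0.001,0],[0.2,0.002,0,0.03,0,-0.001,0],[0.2,0.002,0,0.04,0,-0.001,0],[0.2,0.002,0,0.048,0,-0.001,0],[0.2,0.002,0,0.054,0,-0.001,0]]'
```

```text
time_s: 7.6
tcp_pos: [0.6687, -0.0158, 0.1634]
ee_rot: [[1.0, 0.006, 0.001], [0.006, -1.0, -0.001], [0.001, 0.001, -1.0]]
wrist_force: [-0.6, -0.1, -4.9]
gripper_width: 0.453
```

```bash
python3 -m creep '[[0.2,0,0,0.003,0,0,0],[0.2,0,0,0.006,0,0,0],[0.2,0,0,0.009,0,0,0],[0.2,0,0,0.012,0,0,0]]'
```

```text
time_s: 7.93
tcp_pos: [0.6691, -0.0158, 0.1604]
ee_rot: [[1.0, 0.006, 0.002], [0.006, -1.0, -0.001], [0.002, 0.001, -1.0]]
wrist_force: [-1.5, 0.6, 0.8]
gripper_width: 0.451
```

```bash
python3 -m creep '[[0.2,0,0,0.002,0,0,0],[0.2,0,0,0.004,0,0,0],[0.2,0,0,0.004,0,0,0]]'
python3 - <<'E'
from h import *
a=r.capture('top')[120:230,220:360];b=r.capture('scene')[150:300,200:350]
cv2.imwrite('pics/c2.png',np.hstack([cv2.resize(a,(500,393)),cv2.resize(b,(393,393))])[:,:800])
E
```

```text
time_s: 8.18
tcp_pos: [0.6694, -0.0158, 0.1605]
ee_rot: [[1.0, 0.006, 0.003], [0.006, -1.0, -0.001], [0.003, 0.001, -1.0]]
wrist_force: [-1.7, 0.0, 0.8]
gripper_width: 0.449
```

View pics/c2.png

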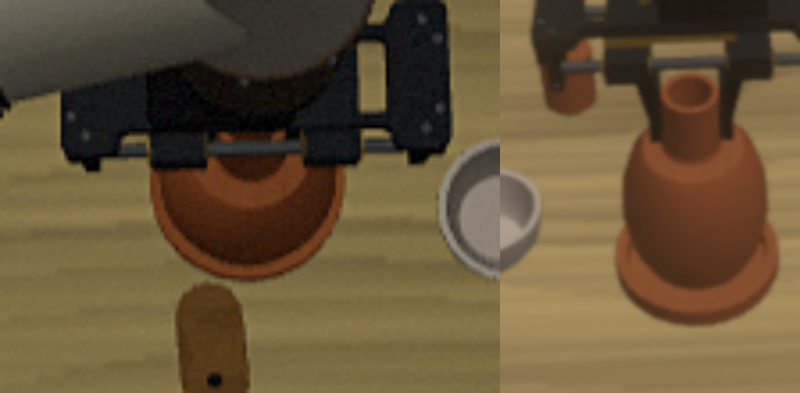

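```bash
python3 -m creep '[[0.5,0,0,0,0,0,0],[0.6,0,0,0,0,0,0],[0.8,0,0,0,0,0,0],[1,0,0,0,0,0,0],[1,0,0,0,0,0,0]]';python3 -m creep '[[1,0,0,0,0,0,0],[1,0,0,-0.1,0,0,0],[1,0,0,-0.2,0,0,0],[1,0,0,-0.3,0,0,0],[1,-0.05,0,-0.35,0,0,0]]'; python3 look.py w8 carafe_large,0.006 cup_large,0
```

```text
time_s: 8.7
tcp_pos: [0.6696, -0.0159, 0.1604]
ee_rot: [[1.0, 0.006, 0.004], [0.006, -1.0, -0.001], [0.004, 0.001, -1.0]]
wrist_force: [-0.3, 1.0, -0.4]
gripper_width: 0.719
time_s: 9.12
tcp_pos: [0.6572, -0.016, 0.2691]
ee_rot: [[1.0, 0.007, 0.011], [0.007, -1.0, -0.002], [0.011, 0.002, -1.0]]
wrist_force: [0.9, 0.0, 1.0]
gripper_width: 0.986
9.1167 [ 0.6572 -0.016   0.2691]
carafe_large 0.79 [233. 144. 331. 242.] [ 0.6605 -0.0171] [ 3.2 -0.9 -3.2  0.6]
cup_large 0.82 [ 49. 150. 137. 212.] [0.6699 0.2132] [-0.7 -0.5  1.   0.5]
```

View pics/w8.png

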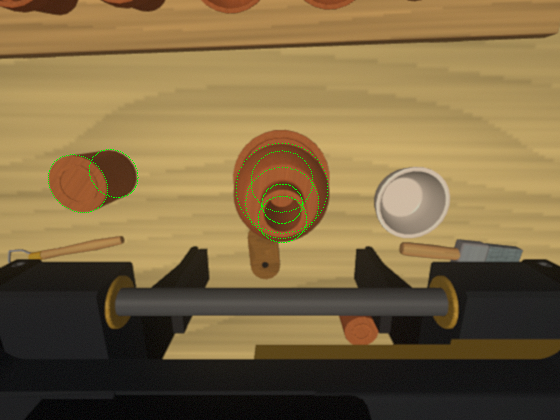

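```bash
python3 -m creep '[[1,0.02,-0.13,0,0,-0.0035,0],[1,0.043,-0.27,0,0,-0.0035,0],[1,0.043,-0.4,0,0,-0.0035,0],[1,0.043,-0.54,0,0,-0.0035,0],[1,0.043,-0.66,0,0,-0.0035,0]]'
```

```text
time_s: 9.68
tcp_pos: [0.6655, 0.1846, 0.2651]
ee_rot: [[1.0, 0.007, -0.007], [0.007, -1.0, -0.001], [-0.007, 0.001, -1.0]]
wrist_force: [0.8, -0.3, 0.4]
gripper_width: 1.0
```

```bash
python3 -m creep '[[1,0.015,-0.07,0.05,0,0.002,0],[1,0.015,-0.095,0.15,0,0.002,0],[1,0.015,-0.095,0.27,0,0.002,0],[1,0.015,-0.095,0.36,0,0.002,0],[1,0.015,-0.095,0.38,0,0.002,0]]';python3 -m creep '[[1,0,0,0,0,0,0],[1,0,0,0,0,0,0]]'; python3 look.py w9 cup_large,0
```

```text
time_s: 10.1
tcp_pos: [0.6651, 0.2119, 0.1424]
ee_rot: [[1.0, 0.006, -0.014], [0.006, -1.0, -0.007], [-0.014, 0.007, -1.0]]
wrist_force: [-0.6, 0.8, -0.9]
gripper_width: 0.998
time_s: 10.27
tcp_pos: [0.6646, 0.2115, 0.1407]
ee_rot: [[1.0, 0.006, -0.017], [0.006, -1.0, -0.008], [-0.017, 0.008, -1.0]]
wrist_force: [-0.5, 0.6, 0.9]
gripper_width: 0.999
10.2667 [0.6646 0.2115 0.1407]
cup_large 0.93 [232. 166. 322. 267.] [0.6697 0.214 ] [-0.3 -0.5  0.3  0.5]
```

View pics/w9.png

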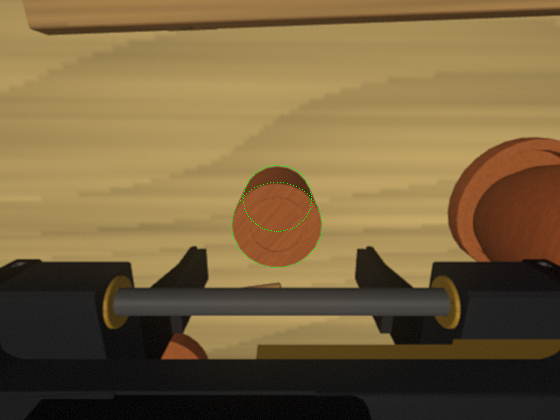

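```bash
cat > to.py <<'E'
import sys
from h import *
from scipy.spatial.transform import Rotation as Ro
s=r.sense();R=s['ee_rot'];g=np.array([float(v) for v in sys.argv[1:4]])
print('shift',(R.T@(g-s['tcp_pos'])/.3).round(3),'turn',(Ro.from_matrix(R.T@np.diag([1,-1,-1.])).as_rotvec(degrees=True)/180).round(4))
E
python3 to.py .670 .214 .05
```

```text
shift [ 0.017 -0.008  0.312] turn [0.0019 0.0037 0.0019]
```

```bash
python3 -m creep '[[1,0.017,-0.008,0.02,0.0019,0.0037,0.0019],[1,0.017,-0.008,0.1,0.0019,0.0037,0.0019],[1,0.017,-0.008,0.18,0.0019,0.0037,0.0019],[1,0.017,-0.008,0.2,0.0019,0.0037,0.0019],[1,0.017,-0.008,0.2,0.0019,0.0037,0.0019]]'; python3 to.py .670 .214 .05; python3 look.py w10 cup_large,0
```

```text
time_s: 10.78
tcp_pos: [0.67, 0.2136, 0.0824]
ee_rot: [[1.0, -0.0, -0.002], [-0.0, -1.0, -0.001], [-0.002, 0.001, -1.0]]
wrist_force: [-0.0, -0.0, -0.4]
gripper_width: 0.999
shift [ 0.    -0.002  0.108] turn [ 0.0003  0.0007 -0.0001]
10.7833 [0.67   0.2136 0.0824]
cup_large 0.77 [221. 187. 339. 288.] [0.6766 0.2141] [ -1.5 -10.    1.5  25.5]
```

View pics/w10.png

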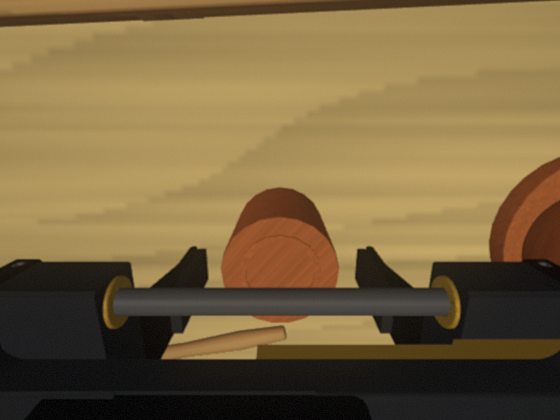

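```bash
python3 -m creep '[[1,0,-0.002,0.03,0,0.0007,0],[1,0,-0.002,0.07,0,0.0007,0],[1,0,-0.002,0.1,0,0.0007,0],[1,0,-0.002,0.108,0,0.0007,0],[0.6,0,-0.002,0.108,0,0.0007,0]]';python3 -m creep '[[0.5,0,0,0,0,0,0],[0.5,0,0,0,0,0,0],[0.5,0,0,0,0,0,0],[0.5,0,0,0,0,0,0],[0.5,0,0,0,0,0,0]]'
```

```text
time_s: 11.3
tcp_pos: [0.671, 0.2146, 0.0512]
ee_rot: [[1.0, 0.0, 0.002], [0.0, -1.0, -0.001], [0.002, 0.001, -1.0]]
wrist_force: [0.1, 0.7, 0.2]
gripper_width: 0.972
time_s: 11.72
tcp_pos: [0.6712, 0.2147, 0.0516]
ee_rot: [[1.0, 0.0, 0.003], [0.0, -1.0, -0.0], [0.003, 0.0, -1.0]]
wrist_force: [0.3, 0.4, -0.6]
gripper_width: 0.762
```

```bash
python3 -m creep '[[0.5,0,0,0,0,0,0],[0.5,0,0,-0.06,0,0,0],[0.5,0,0,-0.18,0,0,0],[0.5,0,0,-0.3,0,0,0],[0.5,0,0,-0.42,0,0,0]]'; python3 -m creep '[[0.5,0,0,-0.1,0,0,0],[0.5,0,0,-0.2,0,0,0],[0.5,0,0,-0.28,0,0,0],[0.5,0,0,-0.3,0,0,0],[0.5,0,0,-0.3,0,0,0]]'
python3 - <<'E'
from h import *
for c in('top','scene'):
    cv2.imwrite(f'pics/{c}2.png',r.capture(c))
    for n in('carafe_large','saucer_large'):
        for o in r.outline_of(c,n)[:2]: 
            b=mbox(o['pixels']);C=cam(c);print(c,n,round(o['score'],2),b,*[q.round(4) for q in fit(n,[C],[b],[.668,-.015],.006*(n[0]=='c'))])
E
python3 to.py .67 -.015 .275
```

```text
time_s: 12.13
tcp_pos: [0.6702, 0.2144, 0.1782]
ee_rot: [[1.0, 0.0, 0.001], [0.0, -1.0, -0.001], [0.001, 0.001, -1.0]]
wrist_force: [0.5, 0.7, -2.2]
gripper_width: 0.765
time_s: 12.55
tcp_pos: [0.6706, 0.2149, 0.2703]
ee_rot: [[1.0, 0.0, 0.005], [0.0, -1.0, 0.001], [0.005, -0.001, -1.0]]
wrist_force: [-0.6, 0.7, -1.7]
gripper_width: 0.761
top carafe_large 0.77 [265. 143. 314. 194.] [ 0.6638 -0.0157] [-0.1201  1.3552  0.1208 -1.2638]
top saucer_large 0.55 [262. 165. 316. 198.] [ 0.6572 -0.0151] [ -0.507  -17.2878   0.503    4.817 ]
top saucer_large 0.42 [329. 247. 354. 269.] [ 0.4955 -0.1062] [-27.1867 -31.2399   4.4276   3.1416]
scene carafe_large 0.7 [247. 178. 303. 261.] [ 0.6636 -0.0135] [ 0.1937 -1.8473 -0.1972  1.3664]
scene saucer_large 0.75 [244. 235. 307. 275.] [ 0.6716 -0.0138] [ -0.0944 -11.9427   0.0914   1.3172]
scene saucer_large 0.16 [245. 177. 303. 262.] [ 0.6294 -0.0161] [-1.5262 32.4656  1.5156 -2.3928]
shift [ 0.001  0.764 -0.029] turn [0.0009 0.0009 0.0001]
```

View pics/top2.png

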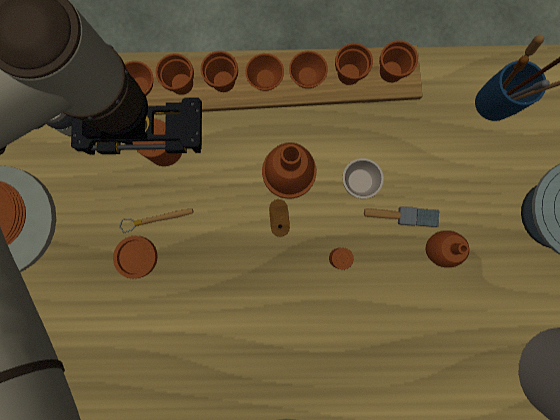

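View pics/scene2.png

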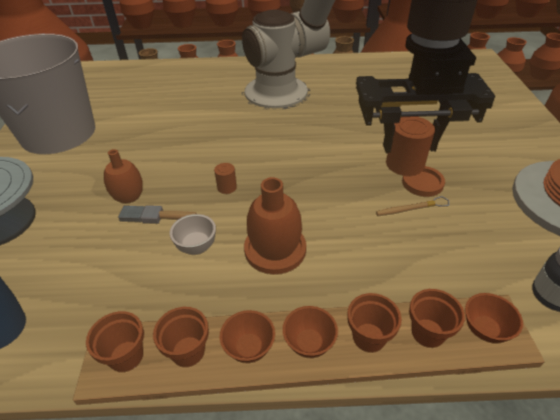

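Run:
```python
from h import *
out=[]
for c,(u,v) in (('top',(290,158)),('scene',(272,190))):
    im=cv2.imread(f'pics/{c}2.png');C=cam(c)
    print(c,pix(C,u,v,.176))
    k=8;x0,y0=u-24,v-24;z=cv2.resize(im[y0:y0+48,x0:x0+48],None,fx=k,fy=k,interpolation=cv2.INTER_CUBIC)
    for q,col in ((np.array([.667,-.0158]),(0,255,0)),(np.array([.6638,-.0147]),(255,0,0))):
        p=proj(C,np.c_[q[0]+.02*np.cos(a),q[1]+.02*np.sin(a),0*a+.176])
        for w in (p-[x0,y0]+.5)*k: cv2.circle(z,tuple(w.astype(int)),1,col,-1)
    out.append(z)
cv2.imwrite('pics/rim.png',np.hstack(out))
```

```text
top [ 0.65875046 -0.01458213  0.176     ]
scene [ 0.68183987 -0.01556955  0.176     ]
```

View pics/rim.png

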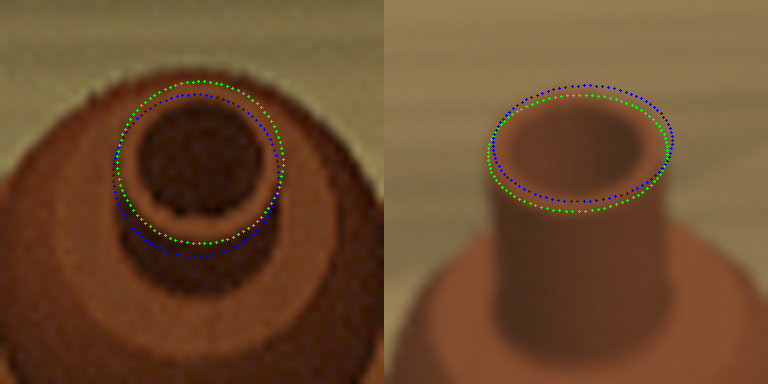

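```bash
python3 -m creep '[[0.5,0,0.12,-0.02,0.0009,0.0009,0],[0.5,0,0.25,-0.03,0.0009,0.0009,0],[0.5,0,0.38,-0.03,0.0009,0.0009,0],[0.5,0,0.5,-0.03,0.0009,0.0009,0],[0.5,0,0.6,-0.03,0.0009,0.0009,0]]'; python3 to.py .6685 -.0155 .272
```

```text
time_s: 13.27
tcp_pos: [0.669, 0.0319, 0.2741]
ee_rot: [[1.0, -0.001, -0.002], [-0.001, -1.0, -0.001], [-0.002, 0.001, -1.0]]
wrist_force: [0.9, -0.1, -1.3]
gripper_width: 0.763
shift [-0.001  0.158  0.007] turn [ 0.0003  0.0006 -0.0002]
```

```bash
python3 -m creep '[[0.5,0,0.07,0,0,0.0006,0],[0.5,0,0.13,0,0,0.0006,0],[0.5,0,0.158,0.005,0,0.0006,0],[0.5,0,0.158,0.007,0,0.0006,0],[0.5,0,0.158,0.007,0,0.0006,0]]'; python3 to.py .6685 -.0155 .23;  python3 - <<'E'
from h import *
a=r.capture('wrist');b=r.capture('scene')[120:270,200:350]
cv2.imwrite('pics/c3.png',np.hstack([cv2.resize(a,(400,300)),cv2.resize(b,(393,300))])[:,:800])
E
```

```text
time_s: 13.68
tcp_pos: [0.6688, -0.0152, 0.2711]
ee_rot: [[1.0, -0.001, -0.001], [-0.001, -1.0, -0.001], [-0.001, 0.001, -1.0]]
wrist_force: [-0.9, 0.1, -1.0]
gripper_width: 0.761
shift [-0.001  0.001  0.137] turn [ 0.0002  0.0004 -0.0003]
```

View pics/c3.png

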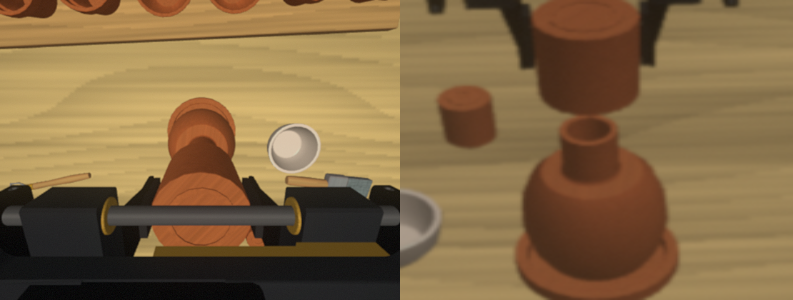

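```bash
python3 -m creep '[[0.5,-0.001,0.001,0.03,0,0.0004,0],[0.5,-0.001,0.001,0.07,0,0.0004,0],[0.5,-0.001,0.001,0.1,0,0.0004,0],[0.5,-0.001,0.001,0.12,0,0.0004,0],[0.5,-0.001,0.001,0.12,0,0.0004,0]]'; python3 to.py .6685 -.0155 .19;  python3 - <<'E'
from h import *
a=r.capture('top')[90:200,220:360];b=r.capture('scene')[120:270,200:350]
cv2.imwrite('pics/c4.png',np.hstack([cv2.resize(a,(382,300)),cv2.resize(b,(393,300))])[:,:800])
E
```

```text
time_s: 14.2
tcp_pos: [0.6677, -0.014, 0.2332]
ee_rot: [[1.0, 0.001, -0.003], [0.001, -1.0, -0.001], [-0.003, 0.001, -1.0]]
wrist_force: [-1.2, 0.6, -2.2]
gripper_width: 0.761
shift [0.003 0.005 0.144] turn [0.0003 0.001  0.0004]
```

View pics/c4.png

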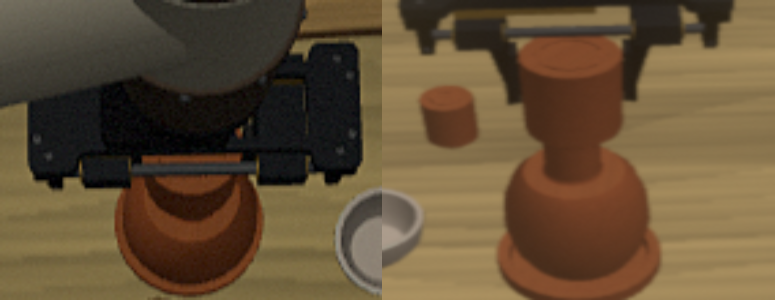

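```bash
python3 -m creep '[[0.5,0.003,0.005,0.03,0,0.001,0],[0.5,0.003,0.005,0.06,0,0.001,0],[0.5,0.003,0.005,0.09,0,0.001,0],[0.5,0.003,0.005,0.12,0,0.001,0],[0.5,0.003,0.005,0.14,0,0.001,0]]'; python3 to.py .6685 -.0155 .178
```

```text
time_s: 14.72
tcp_pos: [0.669, -0.016, 0.1914]
ee_rot: [[1.0, 0.001, 0.001], [0.001, -1.0, -0.001], [0.001, 0.001, -1.0]]
wrist_force: [0.4, 0.0, -2.2]
gripper_width: 0.758
shift [-0.002 -0.002  0.045] turn [ 0.0004 -0.0004  0.0003]
```

```bash
python3 -m creep '[[0.5,-0.001,-0.001,0.01,0,0,0],[0.5,-0.001,-0.001,0.018,0,0,0],[0.5,-0.001,-0.001,0.026,0,0,0],[0.5,-0.001,-0.001,0.034,0,0,0],[0.5,-0.001,-0.001,0.04,0,0,0]]'; python3 -m creep '[[0.5,0,0,0.002,0,0,0],[0.5,0,0,0.004,0,0,0],[0.5,0,0,0.006,0,0,0]]'
```

```text
time_s: 15.13
tcp_pos: [0.6689, -0.0157, 0.1795]
ee_rot: [[1.0, 0.001, 0.002], [0.001, -1.0, -0.001], [0.002, 0.001, -1.0]]
wrist_force: [-0.0, -0.8, -2.3]
gripper_width: 0.763
time_s: 15.38
tcp_pos: [0.6692, -0.0157, 0.1786]
ee_rot: [[1.0, 0.001, 0.003], [0.001, -1.0, -0.001], [0.003, 0.001, -1.0]]
wrist_force: [-0.3, 1.3, 1.7]
gripper_width: 0.763
```

```bash
python3 -m creep '[[0.78,0,0,0,0,0,0],[0.8,0,0,0,0,0,0],[0.85,0,0,0,0,0,0],[1,0,0,0,0,0,0],[1,0,0,0,0,0,0]]';python3 -m creep '[[1,0,0,0,0,0,0],[1,0,0,-0.1,0,0,0],[1,0,0,-0.2,0,0,0],[1,0,0,-0.3,0,0,0],[1,0,0,-0.35,0,0,0]]'; python3 to.py .58 -.2 .26;  python3 - <<'E'
from h import *
a=r.capture('wrist');b=r.capture('scene')[120:300,190:370]
cv2.imwrite('pics/c5.png',np.hstack([cv2.resize(a,(400,300)),cv2.resize(b,(400,300))])[:,:800])
E
```

```text
time_s: 15.8
tcp_pos: [0.6694, -0.0157, 0.1788]
ee_rot: [[1.0, 0.001, 0.004], [0.001, -1.0, -0.001], [0.004, 0.001, -1.0]]
wrist_force: [0.3, 0.2, -0.3]
gripper_width: 0.922
time_s: 16.22
tcp_pos: [0.6704, -0.0158, 0.2886]
ee_rot: [[1.0, 0.002, 0.011], [0.002, -1.0, -0.001], [0.011, 0.001, -1.0]]
wrist_force: [0.6, 1.5, 0.6]
gripper_width: 1.0
shift [-0.303  0.613  0.093] turn [ 0.0005 -0.0034  0.0005]
```

View pics/c5.png

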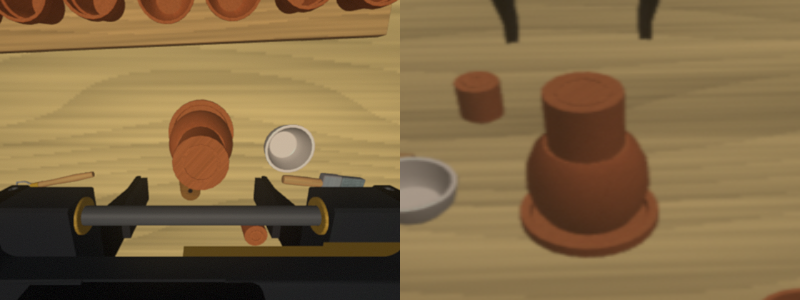

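```bash
python3 -m creep '[[1,-0.06,0.11,0,0,-0.0034,0],[1,-0.13,0.23,0,0,-0.0034,0],[1,-0.19,0.34,0,0,-0.0034,0],[1,-0.25,0.46,0,0,-0.0034,0],[1,-0.32,0.58,0,0,-0.0034,0]]'; python3 to.py .482 -.345 .23
```

```text
time_s: 16.73
tcp_pos: [0.5736, -0.1908, 0.286]
ee_rot: [[1.0, 0.002, -0.0], [0.002, -1.0, -0.0], [-0.0, 0.0, -1.0]]
wrist_force: [0.7, -0.4, 0.5]
gripper_width: 1.0
shift [-0.306  0.513  0.187] turn [0.0001 0.0001 0.0007]
```

```bash
python3 -m creep '[[1,-0.06,0.11,0,0,0,0],[1,-0.13,0.22,0,0,0,0],[1,-0.19,0.33,0.05,0,0,0],[1,-0.25,0.42,0.1,0,0,0],[1,-0.3,0.5,0.13,0,0,0]]'; python3 -m creep '[[1,0,0,0,0,0,0]]'; python3 look.py w11 carafe_small,0 cup_small,0
```

```text
time_s: 17.15
tcp_pos: [0.4813, -0.342, 0.2444]
ee_rot: [[1.0, 0.001, -0.004], [0.001, -1.0, 0.002], [-0.004, -0.002, -1.0]]
wrist_force: [0.5, -0.3, -0.2]
gripper_width: 1.0
time_s: 17.23
tcp_pos: [0.4774, -0.3443, 0.2411]
ee_rot: [[1.0, -0.005, -0.01], [-0.004, -1.0, 0.005], [-0.01, -0.005, -1.0]]
wrist_force: [0.4, 0.2, 0.5]
gripper_width: 1.003
17.2333 [ 0.4774 -0.3443  0.2411]
carafe_small 0.61 [261. 153. 333. 230.] [ 0.4779 -0.3618] [ 1.1  1.8 -1.1 -2.3]
cup_small 0.87 [ 70. 179. 136. 229.] [ 0.4619 -0.1291] [-0.4 -0.4  0.4  0.4]
```

View pics/w11.png

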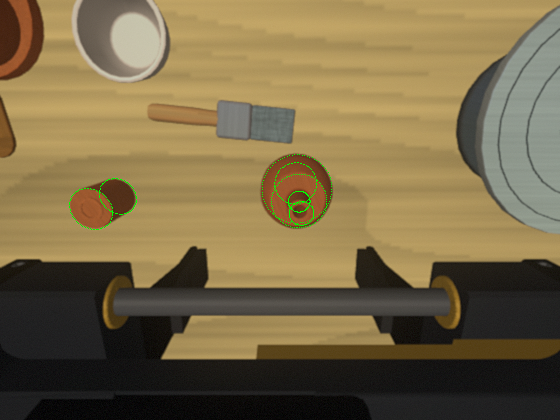

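```bash
python3 to.py .480 -.3605 .165
```

```text
shift [-0.002  0.062  0.262] turn [-0.0009  0.0016 -0.    ]
```

```bash
python3 -m creep '[[1,0,0.05,0.05,-0.0009,0.0016,0],[1,-0.002,0.062,0.15,-0.0009,0.0016,0],[1,-0.002,0.062,0.23,-0.0009,0.0016,0],[1,-0.002,0.062,0.25,-0.0009,0.0016,0],[1,-0.002,0.062,0.25,-0.0009,0.0016,0]]'; python3 -m creep '[[1,0,0,0,0,0,0]]'; python3 look.py w12 carafe_small,0
```

```text
time_s: 17.8
tcp_pos: [0.4798, -0.3591, 0.1668]
ee_rot: [[1.0, 0.001, -0.004], [0.001, -1.0, 0.002], [-0.004, -0.002, -1.0]]
wrist_force: [0.1, -0.4, 0.1]
gripper_width: 0.996
time_s: 17.88
tcp_pos: [0.4812, -0.359, 0.1682]
ee_rot: [[1.0, 0.003, -0.002], [0.003, -1.0, -0.0], [-0.002, 0.0, -1.0]]
wrist_force: [-0.3, -0.0, 1.1]
gripper_width: 0.998
17.8833 [ 0.4812 -0.359   0.1682]
carafe_small 0.9 [239. 168. 327. 265.] [ 0.4797 -0.3606] [ 0.8 -0.5 -0.8  0.3]
carafe_small 0.24 [  0. 196.  90. 259.] [ 0.4824 -0.1849] [ -0.8 -31.8  52.8   2.1]
```

Run:
```python
import cv2
a=cv2.imread('pics/w12.png')[130:290,190:370];cv2.imwrite('pics/w12z.png',cv2.resize(a,(675,600),interpolation=cv2.INTER_CUBIC))
```

```text
(no output)
```

View pics/w12z.png

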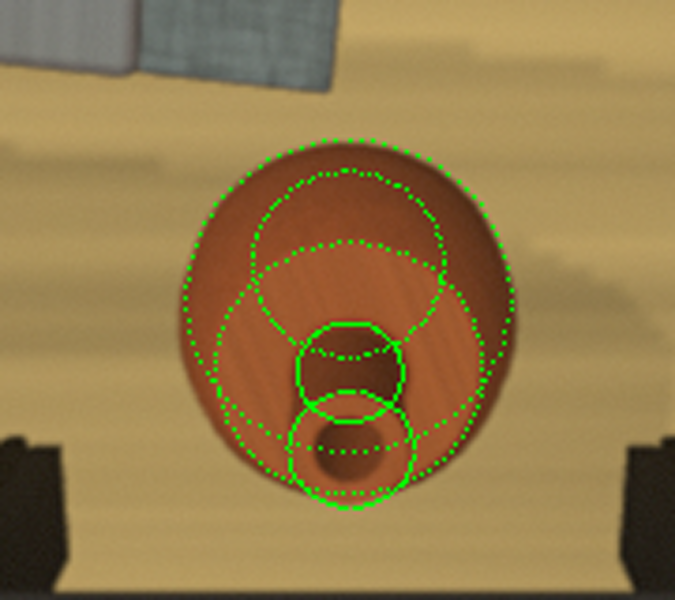

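```bash
python3 to.py .4797 -.3603 .114
```

```text
shift [-0.005  0.004  0.182] turn [0.     0.0003 0.001 ]
```

```bash
python3 -m creep '[[1,-0.005,0.004,0.02,0,0,0],[1,-0.005,0.004,0.08,0,0,0],[1,-0.005,0.004,0.14,0,0,0],[1,-0.005,0.004,0.18,0,0,0],[1,-0.005,0.004,0.18,0,0,0]]'; python3 -m creep '[[0.15,0,0,0,0,0,0],[0.15,0,0,0,0,0,0],[0.15,0,0,0,0,0,0],[0.15,0,0,0,0,0,0],[0.15,0,0,0,0,0,0]]';python3 -m creep '[[0.1,0,0,0,0,0,0],[0.1,0,0,0,0,0,0],[0.1,0,0,0,0,0,0],[0.1,0,0,0,0,0,0],[0.1,0,0,0,0,0,0]]'
```

```text
time_s: 18.4
tcp_pos: [0.4785, -0.3595, 0.1126]
ee_rot: [[1.0, 0.003, -0.004], [0.003, -1.0, 0.002], [-0.004, -0.002, -1.0]]
wrist_force: [-0.7, -0.0, -0.9]
gripper_width: 0.996
time_s: 18.82
tcp_pos: [0.479, -0.3597, 0.1135]
ee_rot: [[1.0, 0.003, -0.003], [0.003, -1.0, 0.001], [-0.003, -0.001, -1.0]]
wrist_force: [-0.2, -0.8, 0.4]
gripper_width: 0.709
time_s: 19.23
tcp_pos: [0.4789, -0.3596, 0.1134]
ee_rot: [[1.0, 0.003, -0.003], [0.003, -1.0, 0.001], [-0.003, -0.001, -1.0]]
wrist_force: [0.3, 0.8, -0.7]
gripper_width: 0.323
```

```bash
python3 -m creep '[[0.1,0,0,0,0,0,0],[0.1,0,0,0,0,0,0],[0.1,0,0,0,0,0,0],[0.1,0,0,0,0,0,0],[0.1,0,0,0,0,0,0]]'; python3 look.py w13
```

```text
time_s: 19.65
tcp_pos: [0.4789, -0.3597, 0.1134]
ee_rot: [[1.0, 0.003, -0.003], [0.003, -1.0, 0.001], [-0.003, -0.001, -1.0]]
wrist_force: [0.2, -0.2, 0.1]
gripper_width: 0.244
19.65 [ 0.4789 -0.3597  0.1134]
```

View pics/w13.png

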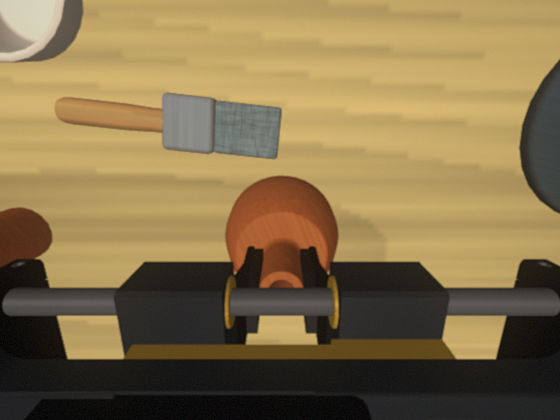

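```bash
python3 -m creep '[[0.1,0,0,-0.02,0,0,0],[0.1,0,0,-0.08,0,0,0],[0.1,0,0,-0.18,0,0,0],[0.1,0,0,-0.28,0,0,0],[0.1,0,0,-0.35,0,0,0]]'; python3 to.py .476 -.06 .225
```

```text
time_s: 20.12
tcp_pos: [0.4796, -0.3601, 0.2212]
ee_rot: [[1.0, 0.003, -0.001], [0.003, -1.0, -0.0], [-0.001, 0.0, -1.0]]
wrist_force: [0.3, 0.1, -1.2]
gripper_width: 0.243
shift [-0.009 -1.    -0.013] turn [0.     0.0002 0.0009]
```

```bash
python3 -m creep '[[0.1,0,-0.1,-0.01,0,0,0],[0.1,0,-0.2,-0.01,0,0,0],[0.1,0,-0.32,-0.01,0,0,0],[0.1,0,-0.45,-0.01,0,0,0],[0.1,0,-0.58,-0.01,0,0,0]]'; python3 to.py .476 .1 .225
```

```text
time_s: 20.53
tcp_pos: [0.4783, -0.1846, 0.2242]
ee_rot: [[1.0, 0.002, -0.001], [0.002, -1.0, 0.0], [-0.001, -0.0, -1.0]]
wrist_force: [1.2, 0.4, -2.8]
gripper_width: 0.244
shift [-0.006 -0.949 -0.002] turn [-0.0001  0.0004  0.0005]
```

```bash
python3 -m creep '[[0.1,0,-0.14,0,0,0,0],[0.1,0,-0.28,0,0,0,0],[0.1,0,-0.42,0,0,0,0],[0.1,0,-0.56,0,0,0,0],[0.1,0,-0.7,0,0,0,0]]'; python3 to.py .476 .3 .225
```

```text
time_s: 20.95
tcp_pos: [0.4771, 0.0242, 0.2246]
ee_rot: [[1.0, 0.002, -0.001], [0.002, -1.0, 0.001], [-0.001, -0.001, -1.0]]
wrist_force: [0.9, 0.5, -2.6]
gripper_width: 0.245
shift [-0.002 -0.919 -0.   ] turn [-0.0003  0.0004  0.0005]
```

```bash
python3 -m creep '[[0.1,-0.04,-0.14,0,0,0,0],[0.1,-0.1,-0.28,0,0,0,0],[0.1,-0.17,-0.42,0,0,0,0],[0.1,-0.22,-0.54,0,0,0,0],[0.1,-0.28,-0.66,0,0,0,0]]'; python3 -m creep '[[0.1,0,-0.1,0,0,0,0],[0.1,0,-0.2,0,0,0,0],[0.1,0,-0.24,0,0,0,0],[0.1,0,-0.26,0,0,0,0],[0.1,0,-0.26,0,0,0,0]]';python3 look.py w14 saucer_small,0
```

```text
time_s: 21.37
tcp_pos: [0.3954, 0.2152, 0.2252]
ee_rot: [[1.0, 0.002, -0.001], [0.002, -1.0, 0.001], [-0.001, -0.001, -1.0]]
wrist_force: [0.7, -0.2, -1.2]
gripper_width: 0.244
time_s: 21.78
tcp_pos: [0.395, 0.2936, 0.2249]
ee_rot: [[1.0, 0.002, -0.002], [0.002, -1.0, 0.0], [-0.002, -0.001, -1.0]]
wrist_force: [-0.3, -0.3, -1.4]
gripper_width: 0.242
21.7833 [0.395  0.2936 0.2249]
saucer_small 0.61 [195.  77. 283. 168.] [0.4711 0.3407] [-0.2 -0.5  0.2  0.6]
saucer_small 0.45 [225. 175. 340. 289.] [0.3608 0.2888] [ 20.1   1.4 -14.3 -33.1]
```

View pics/w14.png

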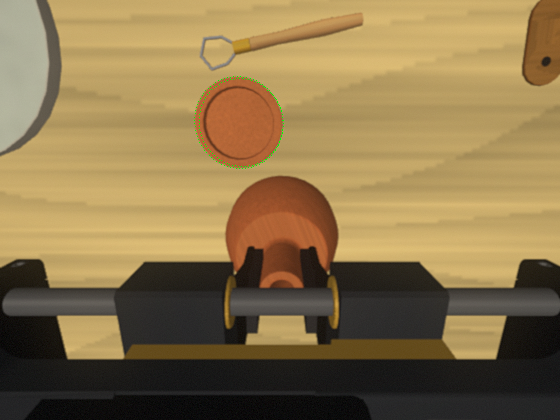

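```bash
python3 to.py .471 .3412 .225
```

```text
shift [ 0.254 -0.164 -0.001] turn [-0.      0.0008  0.0002]
```

```bash
python3 -m creep '[[0.1,0.08,-0.05,0,0,0.0008,0],[0.1,0.16,-0.1,0,0,0.0008,0],[0.1,0.23,-0.15,0.02,0,0.0008,0],[0.1,0.254,-0.164,0.05,0,0.0008,0],[0.1,0.254,-0.164,0.05,0,0.0008,0]]'; python3 -m creep '[[0.1,0,0,0,0,0,0]]'; python3 to.py .471 .3412 .15
```

```text
time_s: 22.3
tcp_pos: [0.4718, 0.3398, 0.2071]
ee_rot: [[1.0, -0.003, -0.003], [-0.003, -1.0, -0.003], [-0.003, 0.003, -1.0]]
wrist_force: [-0.1, -1.0, -4.1]
gripper_width: 0.245
time_s: 22.38
tcp_pos: [0.4716, 0.338, 0.2064]
ee_rot: [[1.0, -0.004, -0.005], [-0.004, -1.0, -0.005], [-0.005, 0.005, -1.0]]
wrist_force: [-0.8, -0.8, -2.5]
gripper_width: 0.244
shift [-0.001 -0.011  0.188] turn [ 0.0016  0.0017 -0.0014]
```

```bash
python3 -m creep '[[0.1,0,-0.011,0.03,0.0016,0.0017,-0.0014],[0.1,0,-0.011,0.08,0.0016,0.0017,-0.0014],[0.1,0,-0.011,0.13,0.0016,0.0017,-0.0014],[0.1,0,-0.011,0.17,0.0016,0.0017,-0.0014],[0.1,0,-0.011,0.18,0.0016,0.0017,-0.0014]]'; python3 to.py .471 .3412 .127
python3 - <<'E'
from h import *
a=r.capture('wrist');b=r.capture('scene')[100:250,350:500];c=r.capture('top')[190:300,80:220]
cv2.imwrite('pics/c6.png',np.hstack([cv2.resize(c,(400,300)),cv2.resize(b,(393,300))])[:,:800])
cv2.imwrite('pics/c6w.png',a)
E
```

```text
time_s: 22.8
tcp_pos: [0.4695, 0.3388, 0.1507]
ee_rot: [[1.0, -0.001, -0.003], [-0.001, -1.0, -0.003], [-0.003, 0.003, -1.0]]
wrist_force: [0.7, 0.2, -1.9]
gripper_width: 0.245
shift [ 0.005 -0.008  0.079] turn [ 0.001   0.0011 -0.0004]
```

View pics/c6.png

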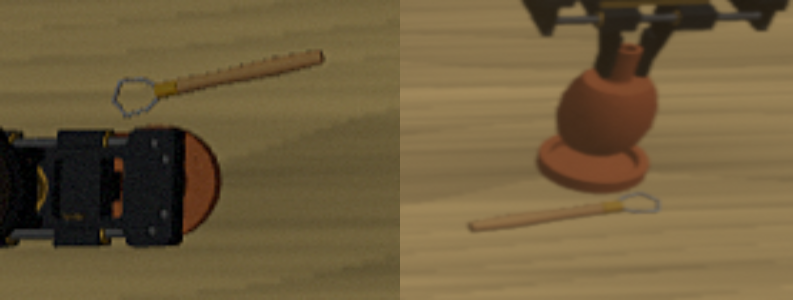

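View pics/c6w.png

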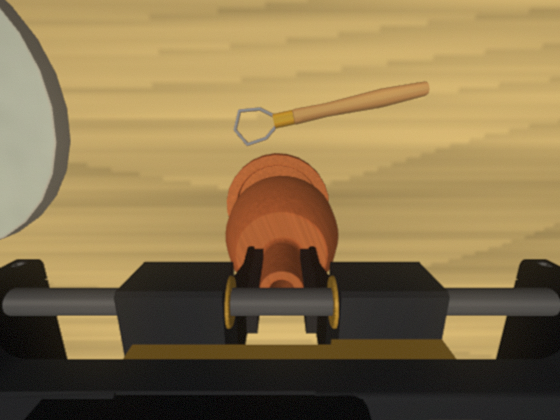

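```bash
python3 -m creep '[[0.1,0.005,-0.009,0.01,0.001,0.001,0],[0.1,0.005,-0.009,0.03,0.001,0.001,0],[0.1,0.005,-0.009,0.05,0.001,0.001,0],[0.1,0.005,-0.009,0.065,0.001,0.001,0],[0.1,0.005,-0.009,0.075,0.001,0.001,0]]'; python3 to.py .471 .3412 .12
```

```text
time_s: 23.37
tcp_pos: [0.4724, 0.343, 0.1297]
ee_rot: [[1.0, -0.0, 0.003], [-0.0, -1.0, 0.002], [0.003, -0.002, -1.0]]
wrist_force: [-0.6, 0.1, -2.2]
gripper_width: 0.243
shift [-0.005  0.006  0.032] turn [-0.0008 -0.0009 -0.0001]
```

```bash
python3 -m creep '[[0.1,-0.003,0.003,0.006,-0.0008,-0.0009,0],[0.1,-0.003,0.003,0.012,-0.0008,-0.0009,0],[0.1,-0.003,0.003,0.016,-0.0008,-0.0009,0],[0.1,-0.003,0.003,0.02,-0.0008,-0.0009,0],[0.1,-0.003,0.003,0.024,-0.0008,-0.0009,0]]'; python3 -m creep '[[0.1,0,0,0.002,0,0,0],[0.1,0,0,0.004,0,0,0],[0.1,0,0,0.006,0,0,0]]'
```

```text
time_s: 23.78
tcp_pos: [0.4717, 0.3422, 0.1226]
ee_rot: [[1.0, -0.0, 0.0], [-0.0, -1.0, 0.0], [0.0, -0.0, -1.0]]
wrist_force: [0.5, 0.1, -2.2]
gripper_width: 0.239
time_s: 24.03
tcp_pos: [0.4717, 0.3423, 0.1209]
ee_rot: [[1.0, -0.0, 0.0], [-0.0, -1.0, 0.0], [0.0, -0.0, -1.0]]
wrist_force: [0.3, 0.2, -1.5]
gripper_width: 0.243
```

```bash
python3 -m creep '[[0.1,0,0,0.002,0,0,0],[0.1,0,0,0.004,0,0,0],[0.1,0,0,0.004,0,0,0]]';  python3 - <<'E'
from h import *
b=r.capture('scene')[100:250,350:500]
cv2.imwrite('pics/c7.png',cv2.resize(b,(600,600)))
E
```

```text
time_s: 24.28
tcp_pos: [0.4717, 0.3423, 0.1196]
ee_rot: [[1.0, -0.0, 0.0], [-0.0, -1.0, 0.0], [0.0, -0.0, -1.0]]
wrist_force: [-0.5, -0.3, -1.2]
gripper_width: 0.243
```

View pics/c7.png

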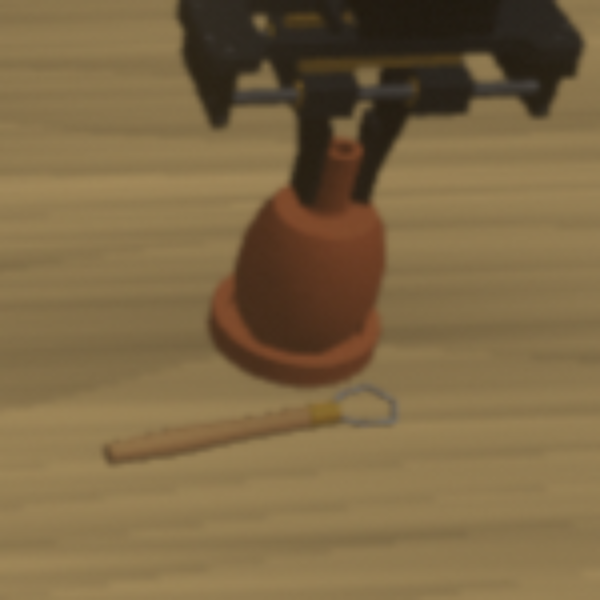

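```bash
python3 -m creep '[[0.1,0,0,0.002,0,0,0],[0.1,0,0,0.004,0,0,0],[0.1,0,0,0.004,0,0,0]]'
```

```text
time_s: 24.58
tcp_pos: [0.4721, 0.3423, 0.1194]
ee_rot: [[1.0, 0.0, 0.001], [0.0, -1.0, 0.001], [0.001, -0.001, -1.0]]
wrist_force: [-0.6, -2.7, 2.9]
gripper_width: 0.243
```

```bash
python3 -m creep '[[0.1,0,0,0.002,0,0,0],[0.1,0,0,0.002,0,0,0],[0.1,0,0,0.002,0,0,0]]'
```

```text
time_s: 24.83
tcp_pos: [0.4722, 0.3424, 0.1193]
ee_rot: [[1.0, 0.0, 0.002], [0.0, -1.0, 0.001], [0.002, -0.001, -1.0]]
wrist_force: [0.1, -1.1, 5.0]
gripper_width: 0.245
```

Seated (the force now points up). Release and rise.

```bash
python3 -m creep '[[0.3,0,0,-0.001,0,0,0],[0.35,0,0,-0.001,0,0,0],[0.5,0,0,-0.001,0,0,0],[0.8,0,0,-0.001,0,0,0],[1,0,0,-0.001,0,0,0]]';python3 -m creep '[[1,0,0,0,0,0,0],[1,0,0,0,0,0,0],[1,0,0,-0.1,0,0,0],[1,0,0,-0.2,0,0,0],[1,0,0,-0.28,0,0,0]]'; python3 look.py w15 carafe_small,0.006;  python3 - <<'E'
from h import *
b=r.capture('scene')[100:250,350:500]
cv2.imwrite('pics/c8.png',cv2.resize(b,(420,420)))
E
```

```text
time_s: 25.25
tcp_pos: [0.4722, 0.3424, 0.1193]
ee_rot: [[1.0, 0.0, 0.002], [0.0, -1.0, 0.001], [0.002, -0.001, -1.0]]
wrist_force: [-0.5, 0.5, -0.0]
gripper_width: 0.49
time_s: 25.67
tcp_pos: [0.4724, 0.3426, 0.205]
ee_rot: [[1.0, 0.001, 0.003], [0.001, -1.0, 0.001], [0.003, -0.001, -1.0]]
wrist_force: [1.6, 0.2, 0.1]
gripper_width: 0.874
25.6667 [0.4724 0.3426 0.205 ]
carafe_small 0.76 [243. 162. 324. 247.] [0.472  0.3405] [ 1.3  0.7 -1.3 -0.7]
```

View pics/w15.png

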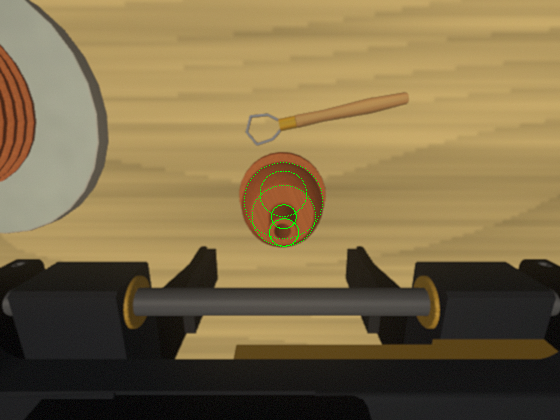

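View pics/c8.png

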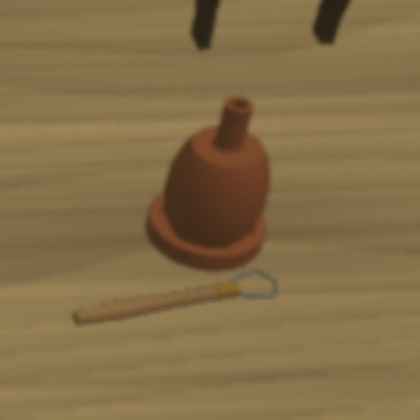

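```bash
python3 -m creep '[[1,0,0.1,-0.1,0,0,0],[1,-0.01,0.23,-0.1,0,0,0],[1,-0.02,0.36,-0.1,0,0,0],[1,-0.03,0.5,-0.1,0,0,0],[1,-0.03,0.62,-0.1,0,0,0]]'; python3 -m creep '[[1,0,0.14,0,0,0,0],[1,0,0.28,0,0,0,0],[1,0,0.42,0,0,0,0],[1,0,0.56,0,0,0,0],[1,0,0.68,0,0,0,0]]';python3 to.py .4625 -.129 .13
python3 - <<'E'
from h import *
b=r.capture('scene');c=r.capture('top');C=cam('scene');T=cam('top');n='carafe_small'
for im,K in((b,C),(c,T)):
    for q,N,z in ((.472,.3405),'carafe_small',.006),((.4713,.3407),'saucer_small',0),((.667,-.0155),'carafe_large',.006),((.668,-.0155),'saucer_large',0),((.667,-.0155),'cup_large',.124):
        for p in proj(K,pts(N)+[q[0],q[1],z]): cv2.circle(im,tuple(np.round(p).astype(int)),0,(0,255,0),-1)
cv2.imwrite('pics/c9.png',np.hstack([cv2.resize(b[100:250,370:470],(266,400),interpolation=2),cv2.resize(b[130:290,220:330],(266,400),interpolation=2),cv2.resize(c[215:295,100:160],(266,400),interpolation=2)]))
E
```

```text
time_s: 26.23
tcp_pos: [0.4621, 0.1547, 0.2335]
ee_rot: [[1.0, 0.001, 0.003], [0.001, -1.0, 0.004], [0.003, -0.004, -1.0]]
wrist_force: [0.8, -0.4, 0.4]
gripper_width: 1.002
time_s: 26.65
tcp_pos: [0.4609, -0.0513, 0.2317]
ee_rot: [[1.0, 0.001, 0.001], [0.001, -1.0, 0.004], [0.001, -0.004, -1.0]]
wrist_force: [1.6, 0.4, -0.3]
gripper_width: 1.002
shift [0.005 0.26  0.338] turn [-0.0012 -0.0002  0.0003]
```

View pics/c9.png

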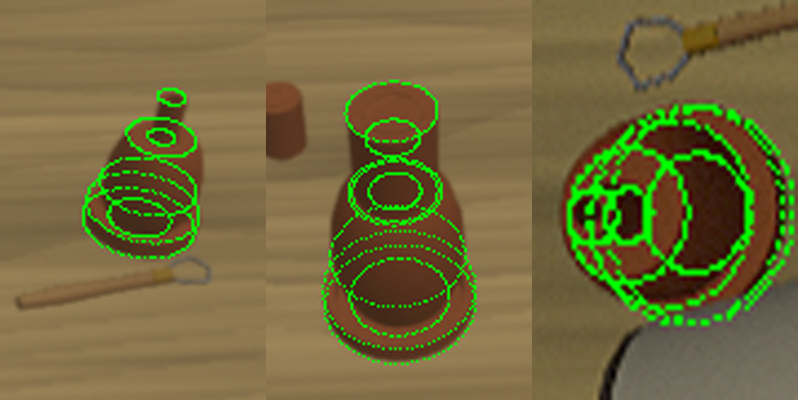

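```bash
python3 -m creep '[[1,0.005,0.1,0.05,-0.001,0,0],[1,0.005,0.2,0.13,-0.001,0,0],[1,0.005,0.25,0.23,-0.001,0,0],[1,0.005,0.26,0.31,-0.001,0,0],[1,0.005,0.26,0.33,-0.001,0,0]]'; python3 -m creep '[[1,0,0,0,0,0,0]]';python3 look.py w16 cup_small,0; python3 to.py .4625 -.129 .04
```

```text
time_s: 27.17
tcp_pos: [0.4579, -0.1318, 0.1274]
ee_rot: [[1.0, -0.01, -0.011], [-0.01, -1.0, 0.001], [-0.011, -0.001, -1.0]]
wrist_force: [-1.8, 0.4, -1.1]
gripper_width: 0.999
time_s: 27.25
tcp_pos: [0.4569, -0.1317, 0.1258]
ee_rot: [[1.0, -0.01, -0.015], [-0.01, -1.0, 0.0], [-0.015, -0.0, -1.0]]
wrist_force: [0.1, -0.1, 0.4]
gripper_width: 1.002
27.25 [ 0.4569 -0.1317  0.1258]
cup_small 0.68 [246. 180. 309. 255.] [ 0.4615 -0.129 ] [-0.9 -1.   0.9  1. ]
shift [ 0.019 -0.008  0.291] turn [-0.0001  0.0039 -0.0028]
```

View pics/w16.png

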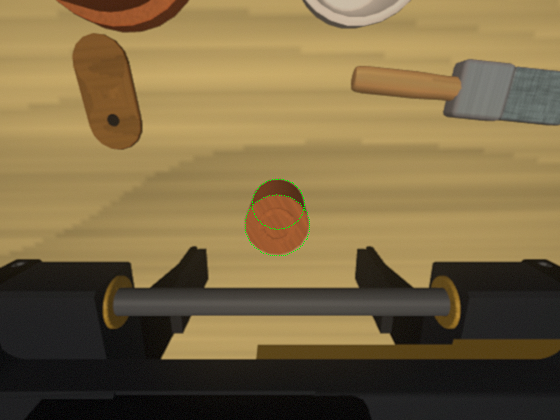

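```bash
python3 -m creep '[[1,0.019,-0.008,0.02,0,0.0039,-0.0028],[1,0.019,-0.008,0.1,0,0.0039,-0.0028],[1,0.019,-0.008,0.18,0,0.0039,-0.0028],[1,0.019,-0.008,0.2,0,0.0039,-0.0028],[1,0.019,-0.008,0.2,0,0.0039,-0.0028]]';python3 to.py .4625 -.129 .038
```

```text
time_s: 27.77
tcp_pos: [0.4626, -0.1283, 0.067]
ee_rot: [[1.0, 0.001, -0.002], [0.001, -1.0, 0.0], [-0.002, -0.0, -1.0]]
wrist_force: [-0.1, 0.3, 0.3]
gripper_width: 1.0
shift [-0.     0.002  0.097] turn [-0.0001  0.0005  0.0004]
```

```bash
python3 -m creep '[[1,0,0.002,0.03,0,0,0],[1,0,0.002,0.06,0,0,0],[1,0,0.002,0.09,0,0,0],[1,0,0.002,0.095,0,0,0],[0.6,0,0.002,0.095,0,0,0]]'; python3 -m creep '[[0.35,0,0,0,0,0,0],[0.35,0,0,0,0,0,0],[0.35,0,0,0,0,0,0],[0.35,0,0,0,0,0,0],[0.35,0,0,0,0,0,0]]';python3 -m creep '[[0.35,0,0,0,0,0,0],[0.35,0,0,0,0,0,0],[0.35,0,0,0,0,0,0],[0.35,0,0,0,0,0,0],[0.35,0,0,0,0,0,0]]';python3 look.py w17
```

```text
time_s: 28.18
tcp_pos: [0.4622, -0.129, 0.0379]
ee_rot: [[1.0, 0.001, -0.003], [0.001, -1.0, 0.0], [-0.003, -0.0, -1.0]]
wrist_force: [-0.0, -0.5, 0.6]
gripper_width: 0.974
time_s: 28.6
tcp_pos: [0.4623, -0.129, 0.0381]
ee_rot: [[1.0, 0.001, -0.003], [0.001, -1.0, 0.0], [-0.003, -0.0, -1.0]]
wrist_force: [0.1, 0.7, -0.5]
gripper_width: 0.632
time_s: 29.02
tcp_pos: [0.4624, -0.129, 0.0383]
ee_rot: [[1.0, 0.001, -0.002], [0.001, -1.0, 0.0], [-0.002, -0.0, -1.0]]
wrist_force: [0.4, 0.4, 0.6]
gripper_width: 0.549
29.0167 [ 0.4624 -0.129   0.0383]
```

View pics/w17.png

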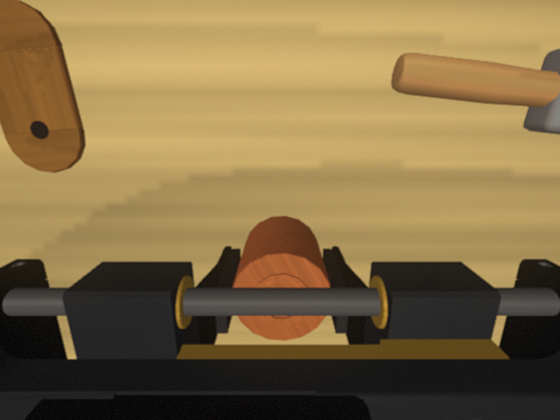

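```bash
python3 -m creep '[[0.35,0,0,-0.02,0,0,0],[0.35,0,0,-0.1,0,0,0],[0.35,0,0,-0.22,0,0,0],[0.35,0,0,-0.34,0,0,0],[0.35,0,0,-0.46,0,0,0]]';python3 -m creep '[[0.35,0,-0.05,-0.08,0,0,0],[0.35,0,-0.16,-0.15,0,0,0],[0.35,0,-0.28,-0.17,0,0,0],[0.35,0,-0.4,-0.17,0,0,0],[0.35,0,-0.52,-0.17,0,0,0]]';python3 to.py .472 .26 .235
```

```text
time_s: 29.48
tcp_pos: [0.4621, -0.129, 0.1779]
ee_rot: [[1.0, 0.001, -0.003], [0.001, -1.0, 0.0], [-0.003, -0.0, -1.0]]
wrist_force: [0.9, 0.3, -0.8]
gripper_width: 0.551
time_s: 29.9
tcp_pos: [0.4617, 0.0284, 0.2302]
ee_rot: [[1.0, 0.0, -0.001], [0.0, -1.0, 0.001], [-0.001, -0.001, -1.0]]
wrist_force: [-0.2, 0.2, -0.4]
gripper_width: 0.551
shift [ 0.035 -0.772 -0.015] turn [-0.0004  0.0004  0.0001]
```

```bash
python3 -m creep '[[0.35,-0.03,-0.14,0,0,0,0],[0.35,-0.08,-0.28,0,0,0,0],[0.35,-0.13,-0.41,0,0,0,0],[0.35,-0.19,-0.54,0,0,0,0],[0.35,-0.24,-0.66,0,0,0,0]]';python3 -m creep '[[0.35,0,-0.12,0,0,0,0],[0.35,0,-0.2,0,0,0,0],[0.35,0,-0.26,0,0,0,0],[0.35,0,-0.26,0,0,0,0],[0.35,0,-0.26,0,0,0,0]]';python3 look.py w18 carafe_small,0.006; python3 to.py .472 .341 .235;python3 - <<'E'
from h import *
for c in('top','scene'): cv2.imwrite(f'pics/{c}3.png',r.capture(c))
a=cv2.imread('pics/w18.png')[60:260,180:380];cv2.imwrite('pics/w18z.png',cv2.resize(a,(600,600),interpolation=cv2.INTER_CUBIC))
E
```

```text
time_s: 30.32
tcp_pos: [0.3897, 0.2236, 0.2309]
ee_rot: [[1.0, 0.0, -0.001], [0.0, -1.0, 0.002], [-0.001, -0.002, -1.0]]
wrist_force: [1.0, 0.3, -0.8]
gripper_width: 0.546
time_s: 30.73
tcp_pos: [0.3895, 0.3017, 0.2307]
ee_rot: [[1.0, 0.001, -0.002], [0.001, -1.0, 0.001], [-0.002, -0.001, -1.0]]
wrist_force: [-0.2, -0.5, 0.0]
gripper_width: 0.546
30.7333 [0.3895 0.3017 0.2307]
carafe_small 0.85 [200.  73. 283. 160.] [0.4735 0.3441] [ 1.3  1.2 -3.  -3.5]
shift [ 0.274 -0.135 -0.014] turn [-0.0002  0.0006 -0.0003]
```

View pics/w18z.png

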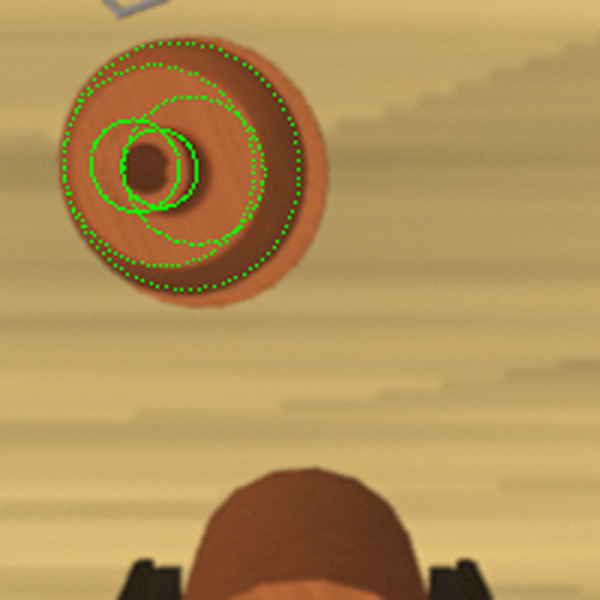

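Run:
```python
from h import *
s=r.sense();C=cam('wrist',s);print(s['tcp_pos'])
x=pix(C,228.5,115.8,.134);print(x)
im=cv2.imread('pics/w18.png');out=[]
raw=[r.capture('wrist'),cv2.imread('pics/top3.png'),cv2.imread('pics/scene3.png')]
for im,K in zip(raw,(C,cam('top'),cam('scene'))):
    c0=proj(K,np.array([[x[0],x[1],.134]]))[0].astype(int)-20
    z=cv2.resize(im[c0[1]:c0[1]+40,c0[0]:c0[0]+40],None,fx=6.5,fy=6.5,interpolation=2)
    for zz,rr in((.134,.011),(.094,.028)):
        for p in proj(K,np.c_[x[0]+rr*np.cos(a),x[1]+rr*np.sin(a),0*a+zz]): cv2.circle(z,tuple(((p-c0+.5)*6.5).astype(int)),1,(0,255,0),-1)
    out.append(z)
cv2.imwrite('pics/rim2.png',np.hstack(out))
```

```text
[0.38982295 0.30035605 0.23110135]
[0.47377617 0.34019913 0.134     ]
```

View pics/rim2.png

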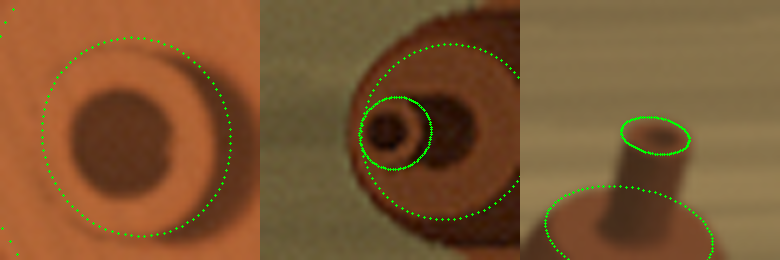

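```bash
python3 to.py .4733 .342 .225
```

```text
shift [ 0.278 -0.139  0.02 ] turn [-0.0005  0.0004 -0.0004]
```

```bash
python3 -m creep '[[0.35,0.09,-0.045,0,0,0,0],[0.35,0.17,-0.09,0,0,0,0],[0.35,0.24,-0.125,0,0,0,0],[0.35,0.278,-0.139,0.01,0,0,0],[0.35,0.278,-0.139,0.02,0,0,0]]'; python3 -m creep '[[0.35,0,0,0,0,0,0]]';python3 to.py .4733 .342 .185;python3 - <<'E'
from h import *
a=r.capture('wrist');b=r.capture('scene')[80:230,350:500]
cv2.imwrite('pics/c10.png',np.hstack([cv2.resize(a,(400,300)),cv2.resize(b,(400,300))]))
E
```

```text
time_s: 31.4
tcp_pos: [0.4753, 0.3421, 0.2243]
ee_rot: [[1.0, -0.003, -0.001], [-0.003, -1.0, 0.001], [-0.001, -0.001, -1.0]]
wrist_force: [0.3, 0.1, 0.3]
gripper_width: 0.552
time_s: 31.48
tcp_pos: [0.4748, 0.3408, 0.223]
ee_rot: [[1.0, -0.005, -0.004], [-0.005, -1.0, -0.0], [-0.004, 0.0, -1.0]]
wrist_force: [-1.7, 0.6, -0.4]
gripper_width: 0.546
shift [-0.005 -0.004  0.127] turn [ 0.0002  0.0011 -0.0016]
```

View pics/c10.png

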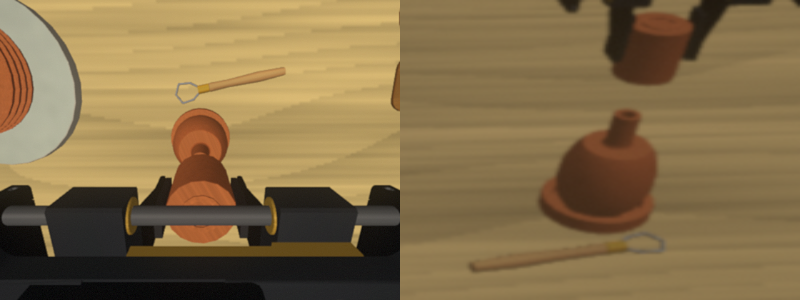

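Lower to just above the neck (mouth ≈ 0.145) and check alignment.

```bash
python3 -m creep '[[0.35,-0.005,-0.004,0.03,0,0.001,-0.0016],[0.35,-0.005,-0.004,0.07,0,0.001,-0.0016],[0.35,-0.005,-0.004,0.1,0,0.001,-0.0016],[0.35,-0.005,-0.004,0.12,0,0.001,-0.0016],[0.35,-0.005,-0.004,0.12,0,0.001,-0.0016]]'; python3 to.py .4733 .342 .15;python3 - <<'E'
from h import *
s=r.sense();a=r.capture('wrist');b=r.capture('scene')
cv2.imwrite('pics/c11.png',np.hstack([cv2.resize(a[120:330,180:390],(400,400)),cv2.resize(b[100:220,370:490],(400,400),interpolation=2)]))
E
```

```text
time_s: 32.0
tcp_pos: [0.4719, 0.3414, 0.1863]
ee_rot: [[1.0, 0.001, -0.001], [0.001, -1.0, -0.002], [-0.001, 0.002, -1.0]]
wrist_force: [-0.5, -0.3, -0.6]
gripper_width: 0.547
shift [ 0.005 -0.002  0.121] turn [0.0006 0.0005 0.0004]
```

View pics/c11.png

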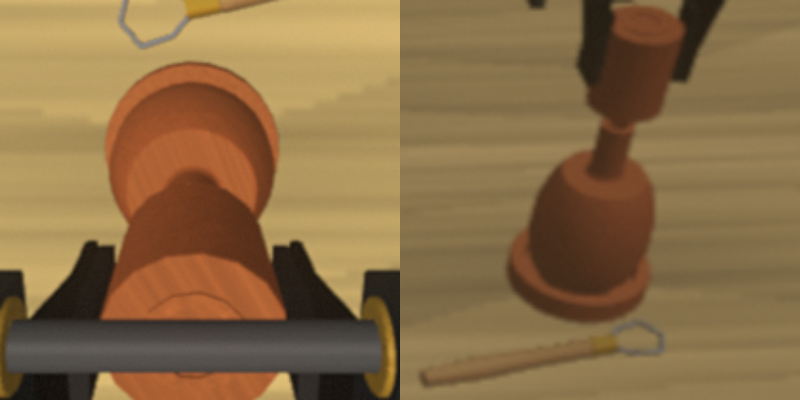

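```bash
python3 -m creep '[[0.35,0.004,-0.002,0.02,0,0.0005,0],[0.35,0.004,-0.002,0.05,0,0.0005,0],[0.35,0.004,-0.002,0.08,0,0.0005,0],[0.35,0.004,-0.002,0.1,0,0.0005,0],[0.35,0.004,-0.002,0.12,0,0.0005,0]]'; python3 to.py .4733 .342 .138
```

```text
time_s: 32.52
tcp_pos: [0.474, 0.3425, 0.1507]
ee_rot: [[1.0, 0.001, 0.002], [0.001, -1.0, -0.001], [0.002, 0.001, -1.0]]
wrist_force: [-0.1, 1.2, -0.6]
gripper_width: 0.553
shift [-0.002  0.002  0.042] turn [ 0.0003 -0.0005  0.0004]
```

```bash
python3 -m creep '[[0.35,-0.002,0.001,0.01,0,0,0],[0.35,-0.002,0.001,0.02,0,0,0],[0.35,-0.002,0.001,0.03,0,0,0],[0.35,-0.002,0.001,0.04,0,0,0],[0.35,-0.002,0.001,0.046,0,0,0]]'; python3 -m creep '[[0.35,0,0,0.003,0,0,0],[0.35,0,0,0.005,0,0,0],[0.35,0,0,0.007,0,0,0],[0.35,0,0,0.007,0,0,0]]'
```

```text
time_s: 32.93
tcp_pos: [0.4734, 0.3422, 0.1367]
ee_rot: [[1.0, 0.001, 0.002], [0.001, -1.0, -0.001], [0.002, 0.001, -1.0]]
wrist_force: [-0.7, 0.5, -0.7]
gripper_width: 0.546
time_s: 33.27
tcp_pos: [0.4735, 0.3423, 0.1346]
ee_rot: [[1.0, 0.001, 0.002], [0.001, -1.0, -0.001], [0.002, 0.001, -1.0]]
wrist_force: [-0.5, -0.8, -1.5]
gripper_width: 0.547
```

```bash
python3 -m creep '[[0.35,0,0,0.002,0,0,0],[0.35,0,0,0.004,0,0,0],[0.35,0,0,0.004,0,0,0]]'; python3 -m creep '[[0.35,0,0,0.002,0,0,0],[0.35,0,0,0.003,0,0,0],[0.35,0,0,0.003,0,0,0]]'
```

```text
time_s: 33.52
tcp_pos: [0.4734, 0.3423, 0.1334]
ee_rot: [[1.0, 0.001, 0.002], [0.001, -1.0, -0.001], [0.002, 0.001, -1.0]]
wrist_force: [0.2, 0.4, -0.8]
gripper_width: 0.55
time_s: 33.77
tcp_pos: [0.4734, 0.3422, 0.1324]
ee_rot: [[1.0, 0.001, 0.002], [0.001, -1.0, -0.001], [0.002, 0.001, -1.0]]
wrist_force: [0.3, -0.4, -0.4]
gripper_width: 0.548
```

```bash
python3 -m creep '[[0.35,0,0,0.002,0,0,0],[0.35,0,0,0.003,0,0,0],[0.35,0,0,0.003,0,0,0]]'
python3 - <<'E'
from h import *
b=r.capture('scene')
cv2.imwrite('pics/c12.png',cv2.resize(b[100:220,370:490],(500,500),interpolation=2))
E
```

```text
time_s: 34.02
tcp_pos: [0.4736, 0.3423, 0.1323]
ee_rot: [[1.0, 0.001, 0.002], [0.001, -1.0, -0.001], [0.002, 0.001, -1.0]]
wrist_force: [-0.8, -1.0, 5.0]
gripper_width: 0.549
```

View pics/c12.png

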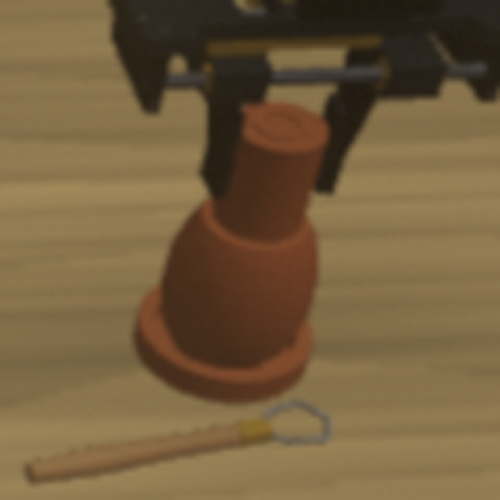

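```bash
python3 -m creep '[[0.57,0,0,-0.001,0,0,0],[0.6,0,0,-0.001,0,0,0],[0.7,0,0,-0.001,0,0,0],[0.9,0,0,-0.001,0,0,0],[1,0,0,-0.001,0,0,0]]';python3 -m creep '[[1,0,0,0,0,0,0],[1,0,0,-0.03,0,0,0],[1,0,0,-0.12,0,0,0],[1,0,0,-0.22,0,0,0],[1,0,0,-0.32,0,0,0]]'
```

```text
time_s: 34.48
tcp_pos: [0.4735, 0.3422, 0.1322]
ee_rot: [[1.0, 0.001, 0.002], [0.001, -1.0, -0.001], [0.002, 0.001, -1.0]]
wrist_force: [-0.3, 0.2, 0.0]
gripper_width: 0.743
time_s: 34.9
tcp_pos: [0.4732, 0.3421, 0.2297]
ee_rot: [[1.0, 0.002, 0.002], [0.002, -1.0, -0.002], [0.002, 0.002, -1.0]]
wrist_force: [0.7, 0.8, -0.5]
gripper_width: 0.991
```

```bash
python3 -m creep '[[1,0,0.05,-0.15,0,0,0],[1,0,0.15,-0.25,0,0,0],[1,0,0.28,-0.25,0,0,0],[1,0,0.4,-0.25,0,0,0],[1,0,0.45,-0.25,0,0,0]]'; python3 -m creep '[[1,0,0,0,0,0,0],[1,0,0,0,0,0,0]]'
python3 - <<'E'
from h import *
print(r.sense()['time_s'])
b=r.capture('scene');c=r.capture('top');cv2.imwrite('pics/scene9.png',b);cv2.imwrite('pics/top9.png',c)
im=b.copy()
for q,N,z in ((.473,.342),'carafe_small',.006),((.473,.342),'cup_small',.094):
    for p in proj(cam('scene'),pts(N)+[q[0],q[1],z]): cv2.circle(im,tuple(np.round(p).astype(int)),0,(0,255,0),-1)
cv2.imwrite('pics/c13.png',np.hstack([cv2.resize(v[100:220,370:470],(390,468),interpolation=2) for v in(b,im)]))
E
```

```text
time_s: 35.32
tcp_pos: [0.4727, 0.2039, 0.3072]
ee_rot: [[1.0, -0.001, 0.004], [-0.001, -1.0, -0.0], [0.004, 0.0, -1.0]]
wrist_force: [-1.1, 0.3, 0.4]
gripper_width: 0.998
time_s: 35.48
tcp_pos: [0.4728, 0.2032, 0.3082]
ee_rot: [[1.0, -0.002, 0.005], [-0.002, -1.0, 0.001], [0.005, -0.001, -1.0]]
wrist_force: [-0.1, 1.1, -0.7]
gripper_width: 1.003
35.4833
```

View pics/c13.png

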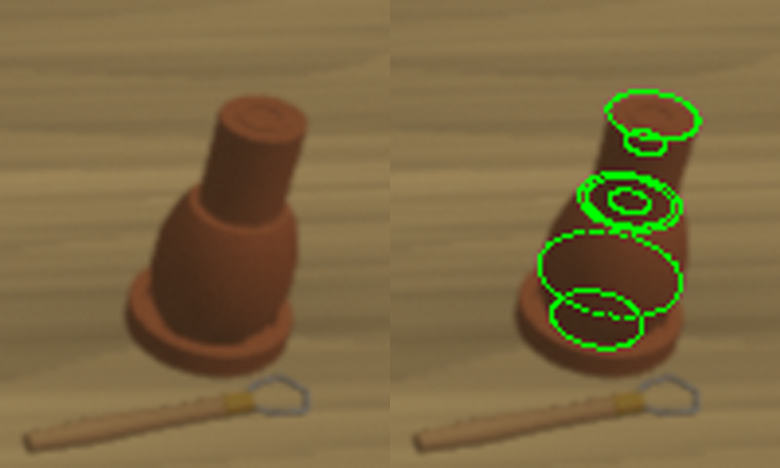

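View pics/scene9.png

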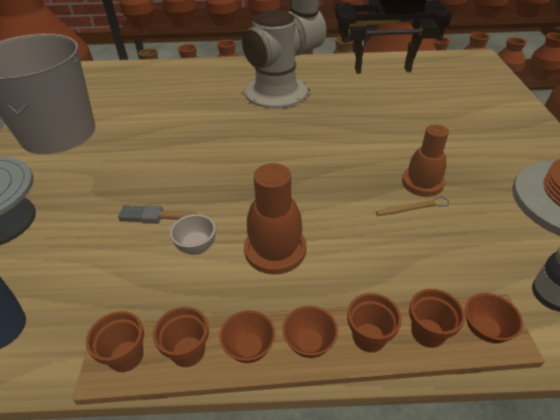

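View pics/top9.png

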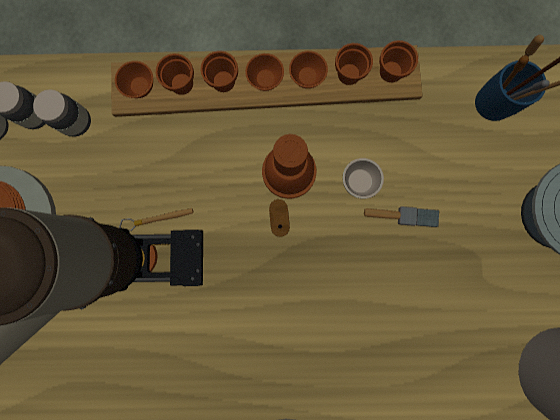

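```bash
python3 -c "
from station import r
print(r.finish_job())"
```

```text
the job is handed in; nothing more can be done
None
```

Both water sets are made up, and I handed the job in at about 36 s. I placed the large carafe in the large saucer and then its cup over the neck. After that I did the same with the small set. Each piece was lowered in steps of about 1–2 mm until the wrist force showed contact, at most 5 N in the readings, and only then released.

- **Last pictures:** The final scene camera picture shows both cups level on the shoulders and both carafes standing in their saucers. The model outlines I drew over the pieces match to about 1–2 pixels. The bowl, rib, loop tool and brush look unmoved, and the gripper was clear of everything.
- **Disagreements:** The wrist and fixed cameras differed by about 2–3 mm on where the small set stands, which is well inside the 8 mm play between cup and neck. The large pieces made contact about 2–3 mm higher than I calculated, but the pictures show them fully seated.
- **Not checked:** In the last overhead picture the arm hid the small set, so only the scene camera confirms it.

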